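# Catch the rusks in the tin and serve them

### The job

Pick up the steel tin and hold it, level and off the counter, under the spout of the rusk dispenser, pushing the dispenser's black plate in with the tin's end until all three rusks have slid down the chute into the tin. Then draw the tin back so that the plate springs out again, and stand the tin upright in the middle of the wooden board with all three rusks in it. Let go of it, and do not knock over or shift the mug, pepper mill, jar and oil bottle standing about.

Things in the scene. Friction and masses are not known exactly. Their poses are not given: they have to be found in the camera images.
- tin: Open-topped oblong dark steel tin, loose, standing on the counter: 110 long (x) by 64 wide (y) by 75 mm high (z), walls 4 mm, about 0.2 kg, both ends alike. Origin: centre of its underside. Grip it across its 64 mm width, with the tool leaning back from the dispenser.
- board: Wooden board fixed flat on the counter, 200 (x) by 150 (y) by 15 mm thick. Origin: centre of its underside; its top is 15 mm higher.
- dispenser: Fixed rusk dispenser. Origin: on the counter, plumb below the middle of the chute's lip. Its +x points away from the user, z up; bring the tin along its +x. A steel chute (38 mm wide inside, 185 long) slopes down at 42 degrees towards -x, ending at the lip. A gate across it holds back the rusks. Posts and black foot stand 40 mm and more behind the lip (+x); the counter in front of that is free.
- hood_edge (a point): Middle of the front steel edge of the dispenser's flat clear hood, 282 mm above the counter. The hood is 124 wide and 12 mm thick and reaches from 85 mm in front (-x) of the lip to 75 mm behind it. A gripper pointing straight down does not fit below it; one leaning back 25 to 45 degrees (fingers pointing down and towards +x) does.
- lip (a point): Middle of the chute's lower edge, 165 mm above the counter. With the gate down, rusks leave it sliding towards the dispenser's -x and land, at about 40 mm lower, between 0 and 70 mm in front (-x) of it.
- plate_face (a point): Centre of the front face of the black push plate (60 wide, 50 mm high, upright, from 85 to 135 mm above the counter), below the lip. Out, its face is 15 mm in front (-x) of the lip; it slides straight along the dispenser's +x, to 15 mm behind the lip. It is too high to be pushed by the tin standing on the counter.
- push_plate (a joint): Travel of the push plate, m: 0 out (gate shut), 0.03 fully in. Spring, about 2 N at first to 4.5 N fully in; springs out by itself. It lowers the gate (22 mm high) through the chute floor by 1.2 times its travel: the rusks slide off from about 0.02 on.
- rusk1: Rusk, a tan block 40 (x) by 30 (y) by 24 mm (z), about 25 g, loose in the chute just behind the gate. Origin: centre of its underside.
- rusk2: Second rusk, alike, behind the first.
- rusk3: Third rusk, alike, uppermost in the chute.
- mug: White mug, 80 mm wide, 95 mm high, handle at its +y. Origin: centre of its underside. Bystander.
- mill: Dark wooden pepper mill, 56 mm wide, 170 mm high. Origin: centre of its underside. Bystander.
- jar: Glass jar with steel cap, 70 mm wide, 110 mm high. Origin: centre of its underside. Bystander.
- oil: Green glass bottle, 64 mm wide, 200 mm high. Origin: centre of its underside. Bystander.

How it is judged:
By the outcome, as a careful person would: the job done as asked, in the order asked, and still so for the second after the job is handed in, with the robot touching nothing.
It also fails if it takes over 67 s, if anything falls off the work surface, if the arm or the gripper's body presses on something with over 40 N, if the wrist force passes 120 N, or if a joint passes its speed limit or range.

### The arm

A 7-joint arm with a two-finger parallel gripper is mounted at the origin on the work surface. World frame = base frame: x ahead of the robot, y to its left, z up, the work surface at z = 0. Lengths are in m, angles in rad, forces in N, time in s.
With the tool pointing down it reaches from about 0.425 to 0.95 m from the base axis. Payload 16.7 kg.
Tool frame: the origin (TCP) lies midway between the tips of the shut fingers; the grasp point (between the pads) lies 19 mm behind it (grip_depth is the z of the grasp point in the tool frame, in m); z points along the fingers, y is the line along which they close (so a half turn about z gives the same grasp; the last joint's range is limited). The gripper opens to 94 mm and grips with 3 to 60 N. Pads are 16 mm wide; open, the fingers measure 119 mm over their backs; the gripper's body (75 mm by 177 mm) begins 78 mm behind the grasp point.
Start: joints at [0.984, 0.426, 0.074, 1.606, -0.034, 1.111, -0.067], TCP at [0.286, -0.611, 0.205] pointing down, gripper open.
Joint ranges: [-2.85, 2.85], [-0.5, 2.14], [-1.23, 1.37], [0.21, 2.46], [-1.02, 4.16], [0.16, 2.05], [-2.73, 2.73]. Speed limits (rad/s): [1.89, 1.89, 2.39, 2.39, 3.01, 3.01, 3.01].

### API

Orientations are given as [roll, pitch, yaw] about the fixed x, y, z axes, in that order (R = Rz(yaw) Ry(pitch) Rx(roll)).
In Python, from cell import get_state, get_image, calibration, sign_off, regions_of, grip_depth gives the robot as it stands. The module is installed in compiled form; this text tells all that it offers.
- The arm moves only by the shell command python3 -m creep 'ROWS' [OPENING] [FORCE]. ROWS is text: rows parted by semicolons, each of 4 numbers parted by spaces: the shift along the tool's x, y, z normalised to -1 to 1, where 1 is 250 mm, then the turn about the tool's z normalised to -1 to 1, where 1 is 90 degrees. In form: x y z roll; .... A call has 1 to 8 rows; each row shifts and turns the commanded pose from where the row before left it, along the tool's axes as they then stand; what a row does not reach is not made up. A row lasts 1/8 s, in which the tool goes at most 62.5 mm and 10.7 degrees, less where a joint would pass 70% of its speed; a pose out of reach is approached as far as the arm can. A call with a number of a shift or a turn outside -1 to 1 is refused whole. A call with a gripper value outside its range is refused whole. OPENING is the opening, from 0 (shut) to 1 (fully open), set as the call begins (- or left out, the last holds). The fingers move at their own pace and stop on an object; FORCE is the grip in N (left out, the last holds). Time passes only in rows, so rows that do not move let the fingers close. It gives the time, the measured TCP pose, the force, the opening and the grip force at its end, in the units of the state.
- get_state(): the state, without advancing time (a new reading comes with each control period).
- get_image(name): name is "scene" or "top" or "wrist"; returns (picture, depth): 420x560x3 uint8, red, green, blue; 420x560 float32, m along the optical axis (not along the pixel's ray), 0 where there is no reading.
- calibration(name): a dict with "intrinsics" (3x3 intrinsics, pixels), "pose" (4x4, takes a point from camera to world coordinates). Camera axes: x right, y down, z forward; pixel columns grow to the right and rows downward; lengths in m; the calibration is good to about 2 mm. A picture is of the moment at which its call begins: read the wrist's pose just before it. calibration takes no time and is no camera call; for the wrist camera it gives the pose at the moment of the call.
- sign_off(): hands the job in; it is judged then, once.
Trained networks look in the newest picture that a camera, given by its name, has taken for a name from the list of things; names that differ only in an ending like _2 or _b are one class to them, and where a whole thing is asked for, a point or a joint stands for the part that bears it (a point fixed in the world has none). Each returns a list of dicts, best first, with "p" (0 to 1); they miss things now and then, are a little off and sometimes report something else, mostly with a low value. They report only what shows in the picture. A call takes as long as a camera call.
- regions_of(camera, query): "pixels" (420x560 bool, what is visible of it) and "box" ([left, top, right, bottom] in pixels, round what is visible of it).
The state is a dict: "time_s": time; "qpos": joint angles; "qvel": joint speeds; "joint_torque": joint torques, N m; "position": TCP position; "orientation": TCP orientation; "wrist_force": force on the tool from outside, world axes, zero at the start; "wrist_torque": the same for the moment, N m; "finger_gap": opening from 0.0 (shut) to 1.0 (fully open); "gripper_force": force on a finger pad.
Only numpy, scipy, OpenCV 4.12 (cv2) and the standard library are available. Lean on these libraries where they do the work, as an engineer would, in place of code of your own. Each camera call takes 0.05 s, during which the arm holds its last target. There are 200 camera calls.

## Working session

There is one attempt and no reset: what is moved stays moved. The work goes in short steps, Python scripts to look and compute and a shell command to move; the robot and the scene stay as the last step left them, time stands still between calls to the robot, and variables do not carry over. Pictures are saved under pics/ and viewed, at most 10 in all, crops included, and the job is handed in when it is done.

```bash
mkdir -p pics
cat > h.py <<'E'
import numpy as np, cv2
from cell import *
from scipy.spatial.transform import Rotation as R
def shot(n,f=None):
    im,d=get_image(n)
    if f: cv2.imwrite('pics/'+f,im[:,:,::-1])
    return im,d
def cloud(n,d,mask):
    c=calibration(n);K=c['intrinsics'];T=c['pose']
    v,u=np.nonzero(mask&(d>0)); z=d[v,u]
    P=np.linalg.inv(K)@np.array([u*z,v*z,z])
    return (T[:3,:3]@P).T+T[:3,3]
E
python3 - <<'E'
from h import *
s=get_state();print(s['time_s'],s['position'],s['orientation'],s['finger_gap'],grip_depth)
np.set_printoptions(precision=3,suppress=True)
for n in('scene','top'):
    im,d=shot(n,n+'1.png')
    for q in('tin','board','dispenser','hood_edge','push_plate','mug','mill','jar','oil','rusk1'):
        for r in regions_of(n,q)[:2]:
            P=cloud(n,d,r['pixels'])
            if len(P): print(n,q,round(r['p'],2),np.round(r['box']),'med',np.median(P,0),'lo',np.percentile(P,3,0),'hi',np.percentile(P,97,0))
print(get_state()['time_s'])
E
```

```text
0.0 [ 0.28594732 -0.61095457  0.20477629] [-3.14031611e+00  1.02368097e-04  4.37784413e-01] 0.9990834266877601 -0.0188
scene tin 0.57 [369. 326. 423. 400.] med [0.563 0.348 0.024] lo [0.515 0.305 0.001] hi [0.631 0.395 0.076]
scene board 0.71 [192. 172. 226. 196.] med [ 0.645 -0.383  0.015] lo [ 0.578 -0.405  0.011] hi [ 0.665 -0.326  0.017]
scene dispenser 0.72 [182. 153. 307. 323.] med [ 0.734 -0.     0.239] lo [ 0.593 -0.077  0.009] hi [0.822 0.042 0.297]
scene hood_edge 0.97 [184. 154. 308. 323.] med [ 0.735 -0.     0.239] lo [ 0.593 -0.077  0.01 ] hi [0.822 0.042 0.297]
scene push_plate 0.74 [242. 233. 272. 252.] med [ 0.656 -0.015  0.113] lo [ 0.623 -0.105 -0.   ] hi [0.697 0.009 0.135]
scene push_plate 0.52 [167. 167. 191. 237.] med [ 0.761 -0.228  0.133] lo [ 0.733 -0.248  0.016] hi [ 0.778 -0.213  0.2  ]
scene mug 0.9 [343. 217. 386. 268.] med [0.428 0.095 0.058] lo [0.387 0.051 0.001] hi [0.463 0.154 0.095]
scene mill 0.89 [157. 162. 174. 215.] med [ 0.754 -0.318  0.133] lo [ 0.727 -0.335  0.021] hi [ 0.767 -0.306  0.165]
scene jar 0.68 [278. 337. 312. 390.] med [0.756 0.25
[... 1159 characters left out ...]
hi [ 0.759 -0.302  0.165]
top mill 0.29 [275. 118. 292. 137.] med [ 0.761 -0.018  0.281] lo [ 0.747 -0.032  0.268] hi [ 0.779 -0.004  0.29 ]
top jar 0.57 [150. 136. 188. 176.] med [0.741 0.232 0.108] lo [ 0.713  0.206 -0.001] hi [0.778 0.27  0.112]
top oil 0.86 [350. 133. 398. 170.] med [ 0.738 -0.226  0.132] lo [ 0.715 -0.253  0.017] hi [ 0.768 -0.208  0.2  ]
top oil 0.64 [247. 101. 319. 223.] med [ 0.675 -0.017  0.284] lo [ 0.586 -0.076  0.13 ] hi [0.802 0.04  0.301]
top rusk1 0.74 [273. 116. 293. 135.] med [ 0.762 -0.018  0.281] lo [ 0.748 -0.032  0.269] hi [ 0.781 -0.005  0.29 ]
top rusk1 0.71 [ 96. 205. 151. 256.] med [0.573 0.359 0.029] lo [0.52  0.303 0.001] hi [0.626 0.395 0.075]
1.1
```

View both.

View pics/scene1.png

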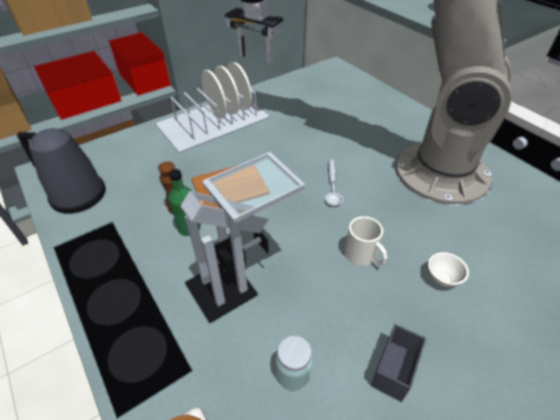

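View pics/top1.png

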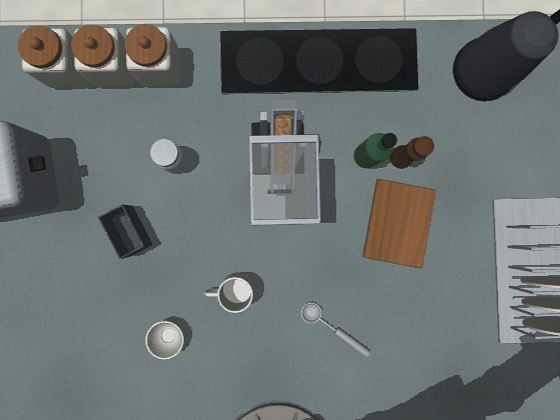

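Run:
```python
from h import *
np.set_printoptions(precision=4,suppress=True)
im,d=shot('top')
rect=lambda P:cv2.minAreaRect(P[:,:2].astype(np.float32)*1000)
def seg(q,lo,hi):
    r=regions_of('top',q)[0];m=cv2.dilate(r['pixels'].astype(np.uint8),np.ones((5,5)))>0
    P=cloud('top',d,m);return P[(P[:,2]>lo)&(P[:,2]<hi)]
print('tin rim',rect(seg('tin',.068,.082)))
print('board',rect(seg('board',.010,.02)))
P=cloud('top',d,np.ones(d.shape,bool))
H=P[(P[:,2]>.274)&(P[:,2]<.300)&(abs(P[:,1]+.018)<.09)&(P[:,0]<.69)&(P[:,0]>.5)]
print('hood',rect(H),np.median(H,0),len(H))
for x in np.arange(.57,.70,.01):
    S=H[abs(H[:,0]-x)<.005]
    if len(S): print(round(x,3),S[:,1].min(),S[:,1].max(),np.median(S[:,2]),len(S))
for q in('mug','jar','oil','mill'): 
    Q=seg(q,.08,.22);print(q,Q[:,:2].min(0),Q[:,:2].max(0))
# plate from scene
im,d=shot('scene');r=regions_of('scene','push_plate')[0]
P=cloud('scene',d,r['pixels']);P=P[(P[:,2]>.09)&(P[:,2]<.13)]
c=np.median(P,0);P=P[abs(P[:,0]-c[0])<.015];print('plate',np.median(P,0),P.min(0),P.max(0),rect(P))
```

```text
tin rim ((572.0120849609375, 349.7542724609375), (110.6811752319336, 65.22289276123047), 26.406692504882812)
board ((574.3631591796875, -315.67041015625), (150.23178100585938, 199.56021118164062), 77.80403900146484)
hood ((635.0138549804688, -18.325897216796875), (124.1842269897461, 109.91837310791016), 89.98313903808594) [ 0.635  -0.0183  0.2836] 4175
0.58 -0.079549438367428 0.04287674963477733 0.2872163840821148 191
0.59 -0.0796213986668379 0.04277036921853877 0.28549100185065923 375
0.6 -0.07992498652102922 0.04249256498083862 0.28343652974554084 392
0.61 -0.08041043789119673 0.0422677230674611 0.2834603096603933 372
0.62 -0.07882374961783056 0.04376972561379101 0.2834343839779662 384
0.63 -0.07903183254097557 0.04359905092117655 0.2833660332259483 374
0.64 -0.07948814186839318 0.04335637078834312 0.2832733843353018 384
0.65 -0.07972365902887613 0.0431765764856874 0.2834284430384173 374
0.66 -0.08004023090139867 0.04296355781735726 0.2833077911255497 386
0.67 -0.08038680382762545 0.042687124816548835 0.2834344091834033 372
0.68 -0.08033872213888094 0.042477768919242626 0.2834074422132245 382
0.69 -0.07890028379010655 0.04225309577751746 0.28342422825956326 189
mug [0.3845 0.0502] [0.4638 0.1554]
jar [0.7143 0.2081] [0.7761 0.2704]
oil [ 0.7145 -0.2676] [ 0.7769 -0.2073]
mill [ 0.7148 -0.3483] [ 0.7645 -0.2578]
plate [ 0.6559 -0.0137  0.1127] [ 0.6495 -0.0478  0.0901] [0.6714 0.0133 0.1296] ((661.6815795898438, -16.59552001953125), (19.396223068237305, 60.64296340942383), 5.975807189941406)
```

The scene picture shows the hood in the middle at about (255,185), with the black plate below it at (257,242). The tin is at (398,362), the mug at (365,240) and the jar at (294,360). In the top picture the tin is at (127,231), turned about 26°. The board is at (400,223), the hood at (285,180) with its sides parallel to x, and the oil and mill at (375,150) and (415,152). That puts the lip near (0.665, -0.018), and the measured sizes match those given.

The moves cannot tilt the tool directly. I'll first square up the tin with the vertical tool, then try to get the lean at the edge of reach.

```bash
cat >> h.py <<'E'
def go(x,y,z,yaw=None,p=None,o=None):
    s=get_state();p=np.array(s['position']) if p is None else np.array(p)
    r=R.from_euler('xyz',s['orientation'] if o is None else o)
    d=r.inv().apply(np.array([x,y,z])-p)/.25
    t='' if yaw is None else ' roll tot %.3f'%(-(yaw-s['orientation'][2])/(np.pi/2))
    print('tot',d.round(3),t,'rows>=',np.ceil(np.linalg.norm(d)/.25))
E
python3 - <<'E'
from h import *
p=get_state()['position'];a=[p[0],p[1],.33];b=[.5,-.3,.33]
go(*a);go(*b,p=a);go(.572,.350,.33,yaw=.461,p=b)
E
```

```text
tot [ 0.    -0.    -0.498]  rows>= 2.0
tot [ 1.303 -0.765  0.   ]  rows>= 7.0
tot [ 1.363 -2.233  0.   ]  roll tot -0.015 rows>= 11.0
```

```bash
python3 -m creep '0 0 -.17 -.015; 0 0 -.17 0; 0 0 -.17 0' 1 20; python3 -c "
from h import *
b=[.5,-.3,.34]
go(*b);go(.572,.350,.34,p=b)"
```

```text
time_s: 1.92
position: [0.286, -0.6112, 0.3344]
orientation: [-3.142, -0.0, 0.461]
wrist_force: [0.3, -0.1, 0.2]
finger_gap: 1.002
gripper_force: 0.0
tot [ 1.32  -0.734 -0.022]  rows>= 7.0
tot [ 1.415 -2.2    0.   ]  rows>= 11.0
```

```bash
python3 -m creep '.165 -.092 0 0; .165 -.092 0 0; .165 -.092 0 0; .165 -.092 0 0; .165 -.092 0 0; .165 -.092 0 0; .165 -.092 0 0; .165 -.092 0 0' |sed -n 1,3p; python3 -m creep '.118 -.183 0 0; .118 -.183 0 0; .118 -.183 0 0; .118 -.183 0 0; .118 -.183 0 0; .118 -.183 0 0' |sed -n 1,3p;  python3 -m creep '.118 -.183 0 0; .118 -.183 0 0; .118 -.183 0 0; .118 -.183 0 0; .118 -.183 0 0; .118 -.183 0 0' |sed -n 1,3p
python3 -c "
from h import *
shot('wrist','w1.png')
go(.572,.350,.03,yaw=.461)"
```

```text
time_s: 2.92
position: [0.5004, -0.2983, 0.3332]
orientation: [3.141, -0.0, 0.461]
time_s: 3.68
position: [0.536, 0.0266, 0.3333]
orientation: [3.141, -0.001, 0.461]
time_s: 4.42
position: [0.5726, 0.3511, 0.3331]
orientation: [3.141, -0.0, 0.461]
tot [-0.01   0.037  1.208]  roll tot 0.004 rows>= 5.0
```

Run:
```python
from h import *
print(get_state()['position'])
im,d=shot('wrist')
r=regions_of('wrist','tin')[0];P=cloud('wrist',d,cv2.dilate(r['pixels'].astype(np.uint8),np.ones((7,7)))>0);P=P[(P[:,2]>.066)&(P[:,2]<.082)]
print(r['p'],cv2.minAreaRect(P[:,:2].astype(np.float32)*1000));go(.572,.350,.03,yaw=.461)
```

```text
[0.57053162 0.35840342 0.33213076]
0.96 ((573.8983764648438, 342.41729736328125), (109.91282653808594, 63.75360870361328), 26.139915466308594)
tot [-1.000e-03  1.300e-02  1.208e+00]  roll tot 0.003 rows>= 5.0
```

View pics/w1.png

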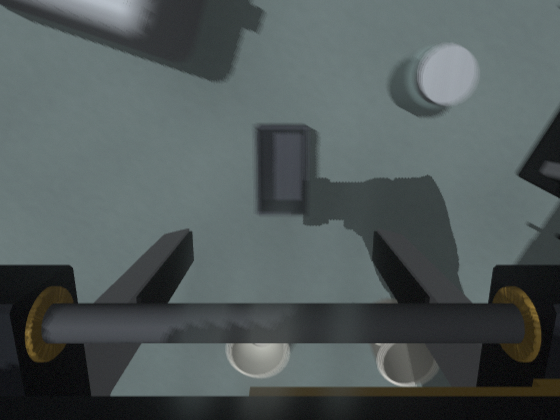

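The wrist picture shows the tin at (287,168), lined up with the fingers, and the jar at (447,75). That measurement was taken while the arm was still settling, so I'll go down part way and measure again at rest.

```bash
python3 -m creep '0 0 .16 0; 0 0 .16 0; 0 0 .16 0; 0 0 .16 0; 0 0 0 0;0 0 0 0;0 0 0 0' |sed -n 1,3p
python3 - <<'E'
from h import *
print(get_state()['position'])
c=calibration('wrist');im,d=shot('wrist')
r=regions_of('wrist','tin')[0];P=cloud('wrist',d,cv2.dilate(r['pixels'].astype(np.uint8),np.ones((7,7)))>0);P=P[(P[:,2]>.066)&(P[:,2]<.082)]
print(r['p'],cv2.minAreaRect(P[:,:2].astype(np.float32)*1000),abs(calibration('wrist')['pose']-c['pose']).max());go(.572,.350,.03,yaw=.461)
E
```

```text
time_s: 5.45
position: [0.5732, 0.3499, 0.1751]
orientation: [-3.141, -0.003, 0.461]
[0.573204   0.34991249 0.17512441]
0.81 ((572.3070068359375, 348.7748107910156), (110.4273681640625, 64.14097595214844), 26.474842071533203) 0.0007012428390343606
tot [-0.004 -0.002  0.578]  roll tot 0.000 rows>= 3.0
```

```bash
python3 -m creep '0 0 .15 0; 0 0 .15 0; 0 0 .15 0; 0 0 .128 0; 0 0 0 0;0 0 0 0'; python3 -m creep '0 0 0 0; 0 0 0 0;0 0 0 0;0 0 0 0;0 0 0 0' 0 25; python3 -m creep '0 0 -.04 0;0 0 -.04 0;0 0 0 .0734;0 0 0 .0734;0 0 0 .0734;0 0 0 .0734;0 0 0 0;0 0 0 0'
```

```text
time_s: 6.3
position: [0.5731, 0.3502, 0.0301]
orientation: [-3.141, -0.002, 0.461]
wrist_force: [-0.6, 0.4, 0.4]
finger_gap: 1.001
gripper_force: 0.0
time_s: 6.92
position: [0.5726, 0.3495, 0.0289]
orientation: [3.141, -0.0, 0.461]
wrist_force: [-1.0, -1.5, 6.3]
finger_gap: 0.679
gripper_force: 25.0
time_s: 7.92
position: [0.5724, 0.3496, 0.0488]
orientation: [-3.141, -0.0, 0.003]
wrist_force: [-0.5, -0.0, -1.0]
finger_gap: 0.682
gripper_force: 25.0
```

```bash
python3 -m creep '0 0 .04 0;0 0 .038 0;0 0 0 0;0 0 0 0;0 0 0 0' |sed -n 1,4p; python3 -m creep '0 0 0 0;0 0 0 0;0 0 0 0;0 0 0 0' 1|sed -n 1,5p; python3 -m creep '0 0 -.1 0; 0 0 -.24 0; 0 0 -.24 0; 0 0 -.24 0; 0 0 -.24 0; 0 0 -.24 0;0 0 -.24 0' |sed -n 1,3p;python3 -m creep '-.02 .22 -.1 0;-.02 .22 -.1 0;-.02 .22 -.1 0;-.02 .22 -.1 0;-.02 .22 -.1 0;-.02 .22 -.1 0;0 .07 0 0; 0 0 0 0'|sed -n 1,3p
python3 -c "
from h import *
print(get_state()['qpos'])"
```

```text
time_s: 8.55
position: [0.5723, 0.3495, 0.0288]
orientation: [3.142, 0.0, 0.0]
wrist_force: [-0.1, -0.4, -1.0]
time_s: 9.05
position: [0.5724, 0.3495, 0.0291]
orientation: [-3.141, -0.0, 0.0]
wrist_force: [0.2, -0.0, 0.1]
finger_gap: 0.999
time_s: 9.93
position: [0.572, 0.3492, 0.4163]
orientation: [-3.141, -0.0, 0.0]
time_s: 10.92
position: [0.5424, 0.0014, 0.5637]
orientation: [-3.142, 0.0, -0.002]
[ 0.06581311  0.10795715 -0.21471939  1.2722289   0.02330974  1.76396203
 -1.71553083]
```

```bash
python3 -m creep '0 0 -.1 0;0 0 -.1 0;0 0 -.1 0;0 0 -.1 0;0 0 -.1 0;0 0 0 0'|sed -n 1,3p
python3 -c "
from h import *
print(get_state()['qpos'])"; python3 -m creep '0 0 -.1 0;0 0 -.1 0;0 0 -.1 0;0 0 -.1 0;0 0 -.1 0;0 0 0 0'|sed -n 1,3p
python3 -c "
from h import *
print(get_state()['qpos'])"
```

```text
time_s: 11.68
position: [0.5433, 0.0043, 0.6893]
orientation: [-3.141, -0.002, 0.003]
[-0.01551797  0.18700593 -0.15317491  0.90786966  0.03126703  2.04693608
 -1.71930806]
time_s: 12.42
position: [0.539, 0.0019, 0.7153]
orientation: [3.139, -0.046, 0.001]
[-0.59511861  0.17643721  0.64681309  0.90281417 -0.11904628  2.04815866
 -1.58506798]
```

```bash
python3 -m creep '.2 0 0 0;.2 0 0 0;.2 0 0 0;.2 0 0 0;0 0 0 0'|sed -n 1,3p
python3 -c "
from h import *
print(get_state()['qpos'])"
```

```text
time_s: 13.05
position: [0.7209, 0.0005, 0.6771]
orientation: [3.139, -0.099, -0.001]
[-0.22332497  0.52011886  0.3879043   0.49528108 -0.22268737  2.04765752
 -1.57771514]
```

```bash
python3 -m creep '.15 0 -.15 0;.15 0 -.15 0;.15 0 -.15 0;.15 0 -.15 0;0 0 0 0'|sed -n 1,3p
python3 -c "
from h import *
print(get_state()['qpos'])";python3 -m creep '.2 0 0 0;.2 0 0 0;.2 0 0 0;.2 0 0 0;0 0 0 0'|sed -n 1,3p
python3 -c "
from h import *
print(get_state()['qpos'])"
```

```text
time_s: 13.68
position: [0.7658, 0.0004, 0.7328]
orientation: [3.14, -0.269, -0.001]
[-0.18197567  0.60572509  0.53191821  0.24451947 -0.39752576  2.04830597
 -1.58193001]
time_s: 14.3
position: [0.8011, -0.0063, 0.7068]
orientation: [-3.133, -0.273, -0.015]
[-0.18782772  0.72023551  1.18069239  0.21416935 -1.01559079  2.0482455
 -1.51824771]
```

```bash
python3 -m creep '-.03 0 -.15 0;-.03 0 -.15 0;-.03 0 -.15 0;-.03 0 -.15 0;0 0 0 0'|sed -n 1,3p
python3 -c "
from h import *
print(get_state()['qpos'])"
```

```text
time_s: 14.92
position: [0.7443, -0.0068, 0.8015]
orientation: [-3.128, -0.397, -0.015]
[-0.2152649   0.5999194   1.21908854  0.21227765 -1.02023666  2.04834166
 -1.51820655]
```

Leaning by 23° now, in the right direction. Continuing.

```bash
python3 -m creep '-.03 .01 -.15 0;-.03 .01 -.15 0;-.03 .01 -.15 0;-.03 .01 -.15 0;-.03 .01 -.15 0;0 0 0 0'|sed -n 1,3p
python3 -c "
from h import *
s=get_state();print(s['qpos'],R.from_euler('xyz',s['orientation']).as_matrix().round(3))"
```

```text
time_s: 15.68
position: [0.662, -0.0218, 0.9035]
orientation: [-3.12, -0.543, -0.018]
[-0.24113652  0.45527903  1.26403542  0.21228463 -1.02042652  2.04836583
 -1.50362783] [[ 0.856 -0.007  0.517]
 [-0.016 -1.     0.012]
 [ 0.516 -0.018 -0.856]]
```

Run:
```python
from h import *
im,d=shot('top')
for r in regions_of('top','tin')[:1]:
    P=cloud('top',d,cv2.dilate(r['pixels'].astype(np.uint8),np.ones((5,5)))>0);P=P[(P[:,2]>.066)&(P[:,2]<.082)]
    b=cv2.minAreaRect(P[:,:2].astype(np.float32)*1000);print(r['p'],b)
z=R.from_euler('xyz',get_state()['orientation']).as_matrix()[:,2]
t=np.array([b[0][0]/1000-.022,b[0][1]/1000,.050])+.0188*z;print('grasp tcp',t)
go(*(t-.14*z));print(get_state()['time_s'])
```

```text
Traceback (most recent call last):
NameError: name 'b' is not defined
```

Run:
```python
from h import *
z=R.from_euler('xyz',get_state()['orientation']).as_matrix()[:,2]
t=np.array([.550,.3495,.050])+.0188*z;print('grasp tcp',t)
go(*(t-.14*z))
```

```text
grasp tcp [0.5596502  0.34972787 0.03386737]
tot [-2.162 -1.417  2.219]  rows>= 14.0
```

```bash
for i in 1; do python3 -m creep '-.135 -.089 .139 0;-.135 -.089 .139 0;-.135 -.089 .139 0;-.135 -.089 .139 0;-.135 -.089 .139 0;-.135 -.089 .139 0;-.135 -.089 .139 0;-.135 -.089 .139 0'|sed -n 1,3p; done
python3 - <<'E'
from h import *
s=get_state();print(s['qpos']);R0=R.from_euler('xyz',s['orientation']).as_matrix();print(R0.round(3))
z=R0[:,2];t=np.array([.550,.3495,.050])+.0188*z
go(*(t-.14*z))
E
```

```text
time_s: 16.77
position: [0.6165, 0.0612, 0.7859]
orientation: [-3.036, -0.562, -0.145]
[-1.53246973 -0.1631774   1.0174748   1.07870572  0.36722882  1.60426599
 -2.05357144]
[[ 0.837 -0.088  0.54 ]
 [-0.122 -0.992  0.027]
 [ 0.533 -0.089 -0.841]]
tot [-1.933 -0.859  1.88 ]  rows>= 12.0
```

```bash
python3 -m creep '0 0 0 0;0 0 0 0'|sed -n 1,3p
python3 - <<'E'
from h import *
s=get_state();print(s['qpos']);R0=R.from_euler('xyz',s['orientation']).as_matrix();print(R0.round(3))
z=R0[:,2];t=np.array([.550,.3495,.050])+.0188*z
go(*(t-.14*z))
E
```

```text
time_s: 17.02
position: [0.6161, 0.0614, 0.7875]
orientation: [-3.033, -0.56, -0.143]
[-1.52689613 -0.15806309  1.02272931  1.07265526  0.35338781  1.60561302
 -2.04446187]
[[ 0.838 -0.085  0.538]
 [-0.121 -0.992  0.032]
 [ 0.531 -0.092 -0.842]]
tot [-1.929 -0.85   1.894]  rows>= 12.0
```

```bash
python3 -m creep '0 0 0 -.055;0 0 0 -.055;-.1 -.05 .1 0;-.1 -.05 .1 0;-.1 -.05 .1 0;-.1 -.05 .1 0;-.1 -.05 .1 0;-.1 -.05 .1 0'|sed -n 1,3p
python3 - <<'E'
from h import *
s=get_state();print(s['qpos']);R0=R.from_euler('xyz',s['orientation']).as_matrix();print(R0.round(3))
z=R0[:,2];t=np.array([.550,.3495,.050])+.0188*z
go(*(t-.14*z))
shot('scene','s2.png')
E
```

```text
time_s: 18.02
position: [0.5676, 0.1311, 0.5781]
orientation: [3.138, -0.567, 0.055]
[-1.40388935 -0.34692415  0.62934881  1.67220214  0.57816115  1.32046595
 -2.29741818]
[[ 0.842  0.053  0.537]
 [ 0.046 -0.999  0.026]
 [ 0.537  0.003 -0.843]]
tot [-1.154 -0.882  1.282]  rows>= 8.0
```

View pics/s2.png

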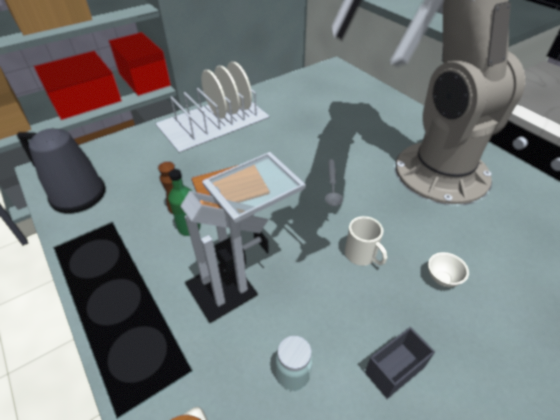

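The scene picture shows the tin at (400,362), square with the world axes and standing upright, and the arm clear above it. The frame is level again, leaning 32°. I'll carry on down to the pre-grasp point.

```bash
python3 -m creep '-.096 -.074 .107 0;-.096 -.074 .107 0;-.096 -.074 .107 0;-.096 -.074 .107 0;-.096 -.074 .107 0;-.096 -.074 .107 0'|sed -n 1,3p
python3 -m creep '-.096 -.074 .107 0;-.096 -.074 .107 0;-.096 -.074 .107 0;-.096 -.074 .107 0;-.096 -.074 .107 0;0 0 0 0;0 0 0 0'|sed -n 1,3p
python3 - <<'E'
from h import *
s=get_state();print(s['qpos']);R0=R.from_euler('xyz',s['orientation']).as_matrix();print(R0.round(3))
c=calibration('wrist');im,d=shot('wrist','w2.png')
for r in regions_of('wrist','tin')[:1]:
  P=cloud('wrist',d,cv2.dilate(r['pixels'].astype(np.uint8),np.ones((7,7)))>0);P=P[(P[:,2]>.066)&(P[:,2]<.082)]
  print(r['p'],cv2.minAreaRect(P[:,:2].astype(np.float32)*1000),P.min(0),P.max(0),abs(calibration('wrist')['pose']-c['pose']).max())
z=R0[:,2];t=np.array([.550,.3495,.050])+.0188*z
go(*(t-.14*z));go(*t)
E
```

```text
time_s: 18.82
position: [0.5274, 0.2398, 0.3657]
orientation: [3.139, -0.568, 0.054]
time_s: 19.7
position: [0.519, 0.263, 0.3263]
orientation: [3.114, -0.61, 0.072]
[-0.72168928 -0.07948559 -0.12442301  2.09256193  0.6199494   0.78830993
 -2.72531992]
[[ 0.818  0.056  0.573]
 [ 0.059 -0.998  0.013]
 [ 0.573  0.023 -0.82 ]]
0.86 ((571.3768920898438, 351.3112487792969), (110.50495147705078, 64.25365447998047), 0.21546900272369385) [0.51611197 0.3190406  0.06600391] [0.62653591 0.38360766 0.07885526] 0.0035556245094365557
tot [-0.508 -0.358  0.5  ]  rows>= 4.0
tot [-0.508 -0.357  1.06 ]  rows>= 5.0
```

```bash
python3 -m creep '0 0 0 .118;0 0 0 .118;0 0 0 .118;0 0 0 .118;0 0 0 .118;0 0 0 .118;0 0 0 .118;0 0 0 .118'|sed -n 1,3p
python3 -m creep '0 0 0 .118;0 0 0 .118;0 0 0 .118;0 0 0 .118;0 0 0 .118;0 0 0 .118;0 0 0 .118;0 0 0 .118'|sed -n 1,3p
python3 -m creep '0 0 0 .112;0 0 0 0;0 0 0 0'|sed -n 1,3p
cat >> h.py <<'E'
def st():
    s=get_state();R0=R.from_euler('xyz',s['orientation']).as_matrix()
    x,y,z=R0.T;sg=np.sign(x[0])
    print('t',s['time_s'],'p',np.round(s['position'],4),'q',np.round(s['qpos'],2));print(R0.round(3))
    # turn about tool z that levels y
    print('lean',np.degrees(np.arccos(-z[2])).round(1),'azim',np.degrees(np.arctan2(z[1],z[0])).round(1),'roll to level',(np.arctan2(y[2],x[2])/(np.pi/2)).round(3))
    return s,R0
E
python3 - <<'E'
from h import *
s,R0=st();z=R0[:,2];t=np.array([.550,.350,.050])+.0188*z
go(*(t-.12*z));go(*t)
E
```

```text
time_s: 20.8
position: [0.5078, 0.2543, 0.353]
orientation: [-2.802, -0.541, -0.521]
time_s: 21.8
position: [0.5402, 0.1502, 0.331]
orientation: [-2.563, 0.302, -1.661]
time_s: 22.18
position: [0.5281, 0.1032, 0.3391]
orientation: [-2.622, 0.353, -1.756]
t 22.175 p [0.5281 0.1032 0.3391] q [ 1.32 -0.5  -1.11  2.15 -1.02  0.87 -2.73]
[[-0.173 -0.821  0.544]
 [-0.922  0.329  0.204]
 [-0.346 -0.466 -0.814]]
lean 35.5 azim 20.5 roll to level -1.407
tot [-0.525  0.792  0.785]  rows>= 5.0
tot [-0.525  0.792  1.265]  rows>= 7.0
```

The frame shows I turned the wrong way: a positive turn drove the last joint into its stop, and the lean swung 20° off azimuth. I'll climb clear, turn back the other way, then bring the lean round again by pushing against the reach limit on the robot's right.

```bash
python3 -m creep '-.07 -.093 -.163 0;-.07 -.093 -.163 0;0 0 0 -.118;0 0 0 -.118;0 0 0 -.118;0 0 0 -.118;0 0 0 -.118;0 0 0 -.118'|sed -n 1,3p
python3 -m creep '0 0 0 -.118;0 0 0 -.118;0 0 0 -.118;0 0 0 -.118;0 0 0 -.118;0 0 0 -.118;0 0 0 0'|sed -n 1,3p
python3 - <<'E'
from h import *
s,R0=st();go(.15,-.45,.75);go(.3,-.3,.6)
E
```

```text
time_s: 23.18
position: [0.536, 0.0822, 0.4264]
orientation: [-2.555, -0.267, -0.782]
time_s: 24.05
position: [0.5359, 0.0823, 0.4263]
orientation: [-3.136, -0.638, 0.402]
t 24.05 p [0.5359 0.0823 0.4263] q [ 0.79 -0.31 -0.71  2.01 -0.63  0.85 -0.82]
[[ 0.739  0.394  0.546]
 [ 0.315 -0.919  0.238]
 [ 0.595 -0.004 -0.803]]
lean 36.5 azim 23.5 roll to level -0.004
tot [-1.041  1.342 -2.389]  rows>= 12.0
tot [-0.765  1.03  -1.437]  rows>= 8.0
```

Run:
```python
from h import *
a=[.42,-.3,.6];go(*a);go(.17,-.52,.7,p=a)
```

```text
tot [-0.41   1.219 -1.175]  rows>= 7.0
tot [-0.778  0.413 -1.076]  rows>= 6.0
```

```bash
python3 -m creep '-.051 .152 -.147 0;-.051 .152 -.147 0;-.051 .152 -.147 0;-.051 .152 -.147 0;-.051 .152 -.147 0;-.051 .152 -.147 0;-.051 .152 -.147 0;-.051 .152 -.147 0'|sed -n 1,3p
python3 -m creep '-.097 .052 -.134 0;-.097 .052 -.134 0;-.097 .052 -.134 0;-.097 .052 -.134 0;-.097 .052 -.134 0;-.097 .052 -.134 0;-.097 .052 -.134 0;-.097 .052 -.134 0'|sed -n 1,3p
python3 - <<'E'
from h import *
s,R0=st();print((R0.T@[0,0,1]).round(3),(R0.T@[.17/.53,-.5/.53,0]).round(3))
E
```

```text
time_s: 25.05
position: [0.4187, -0.3014, 0.6018]
orientation: [-3.134, -0.638, 0.395]
time_s: 26.05
position: [0.1892, -0.5073, 0.6902]
orientation: [-3.124, -0.629, 0.388]
t 26.05 p [ 0.1892 -0.5073  0.6902] q [ 1.42  0.23  0.08  1.01 -0.69  2.03  0.04]
[[ 0.748  0.388  0.538]
 [ 0.306 -0.922  0.239]
 [ 0.589 -0.014 -0.808]]
lean 36.1 azim 23.9 roll to level -0.015
[ 0.589 -0.014 -0.808] [-0.049  0.994 -0.053]
```

```bash
python3 -m creep '.08 .12 -.11 0;.08 .12 -.11 0;.08 .12 -.11 0;.08 .12 -.11 0;0 0 0 0'|sed -n 1,3p
python3 - <<'E'
from h import *
s,R0=st();print((R0.T@[0,0,1]).round(3))
E
```

```text
time_s: 26.68
position: [0.2418, -0.5366, 0.6869]
orientation: [-3.042, -0.563, 0.402]
t 26.675 p [ 0.2418 -0.5366  0.6869] q [ 1.74  0.42 -0.76  0.79 -0.32  2.04 -0.26]
[[ 0.778  0.438  0.45 ]
 [ 0.331 -0.895  0.3  ]
 [ 0.534 -0.084 -0.842]]
lean 32.7 azim 33.7 roll to level -0.1
[ 0.534 -0.084 -0.842]
```

The lean went the wrong way. Rather than guess again, I'll fit a kinematic model to the readings I have, so that I can predict what the limits do.

```bash
cat > kin.py <<'E'
import numpy as np
from scipy.spatial.transform import Rotation as R
from scipy.optimize import least_squares
LO=np.array([-2.85,-.5,-1.23,.21,-1.02,.16,-2.73]);HI=np.array([2.85,2.14,1.37,2.46,4.16,2.05,2.73])
def fk(q,v):
    s1,s3,s5,s7,o1,o3,o5,o7,d1,a1,L1,a2,L2,a3,L3=v
    z=lambda a:R.from_euler('z',a);y=lambda a:R.from_euler('y',a)
    r=z(s1*q[0]+o1);p=r.apply([a1,0,d1])
    r=r*y(q[1])*z(s3*q[2]+o3);p=p+r.apply([a2,0,L1])
    r=r*y(q[3])*z(s5*q[4]+o5);p=p+r.apply([a3,0,L2])
    r=r*y(q[5])*z(s7*q[6]+o7);p=p+r.apply([0,0,L3])
    return p,r
D=[([.984,.426,.074,1.606,-.034,1.111,-.067],[.286,-.611,.205],[-3.1403,0,.4378]),
([.06581,.10796,-.21472,1.27223,.02331,1.76396,-1.71553],[.5424,.0014,.5637],[-3.142,0,-.002]),
([-.01552,.18701,-.15317,.90787,.03127,2.04694,-1.71931],[.5433,.0043,.6893],[-3.141,-.002,.003]),
([-.59512,.17644,.64681,.90281,-.11905,2.04816,-1.58507],[.539,.0019,.7153],[3.139,-.046,.001]),
([-.18783,.72024,1.18069,.21417,-1.01559,2.04825,-1.51825],[.8011,-.0063,.7068],[-3.133,-.273,-.015]),
([-.24114,.45528,1.26404,.21228,-1.02043,2.04837,-1.50363],[.662,-.0218,.9035],[-3.12,-.543,-.018]),
([-1.5269,-.15806,1.02273,1.07266,.35339,1.60561,-2.04446],[.6161,.0614,.7875],[-3.033,-.56,-.143]),
([-.72169,-.07949,-.12442,2.09256,.61995,.78831,-2.72532],[.519,.263,.3263],[3.114,-.61,.072])]
E
python3 - <<'E'
from kin import *
import itertools
from cell import get_state
s=get_state();D.append((s['qpos'],s['position'],s['orientation']))
best=None
for sg in itertools.product([-1,1],repeat=3):
    def res(v):
        v=np.r_[-1,sg,v];o=[]
        for q,p,e in D:
            P,r=fk(q,v);o+=list((P-p)*3);o+=list((r.inv()*R.from_euler('xyz',e)).as_rotvec())
        return o
    for o7 in(1.57,-1.57,0,3.14):
        f=least_squares(res,[0,0,0,o7,.3,0,.4,0,.4,0,.25])
        if best is None or f.cost<best[0]: best=(f.cost,np.r_[-1,sg,f.x],np.abs(f.fun).max())
print(best);np.save('v.npy',best[1])
E
```

```text
(np.float64(0.01849498264713083), array([-1.        , -1.        , -1.        , -1.        , -0.05653728,
       -0.05151692,  0.01441424,  1.47734158,  0.33625172,  0.00974981,
        0.50614906, -0.00501694,  0.50318562, -0.0072173 ,  0.37995387]), np.float64(0.0811320984814039))
```

```bash
python3 - <<'E'
from kin import *
from cell import get_state
np.set_printoptions(precision=4,suppress=True)
s=get_state();D.append((s['qpos'],s['position'],s['orientation']));v=np.load('v.npy')
for q,p,e in D:
    P,r=fk(q,v);print((P-p),(r.inv()*R.from_euler('xyz',e)).as_rotvec())
E
sed -i 's/^def fk/def fk0/' kin.py
cat >> kin.py <<'E'
def fk(q,w):  # w: zero offsets (7), link vectors 4 x 3
    q=-np.array([-1,-1,-1,-1,-1,-1,-1.])*np.array(q)+0
    q=np.array(q)*np.array([-1,1,-1,1,-1,1,-1])+w[:7];l=np.array(w[7:]).reshape(4,3)
    z=lambda a:R.from_euler('z',a);y=lambda a:R.from_euler('y',a)
    r=z(q[0]);p=r.apply(l[0]);r=r*y(q[1])*z(q[2]);p=p+r.apply(l[1])
    r=r*y(q[3])*z(q[4]);p=p+r.apply(l[2]);r=r*y(q[5])*z(q[6]);return p+r.apply(l[3]),r
E
python3 - <<'E'
from kin import *
from cell import get_state
np.set_printoptions(precision=4,suppress=True)
s=get_state();D.append((s['qpos'],s['position'],s['orientation']))
def res(w,full=False):
    o=[]
    for q,p,e in D:
        P,r=fk(q,w);o+=list((P-p)*3);o+=list((r.inv()*R.from_euler('xyz',e)).as_rotvec())
    return np.r_[o,.01*(w[:7]-np.array([0,0,0,0,0,0,1.57])),.01*w[7:]]
f=least_squares(res,[0,0,0,0,0,0,1.57,0,0,.33,0,0,.5,0,0,.5,0,0,.38])
print(f.cost,f.x,np.abs(f.fun).max());print(f.fun[:54].reshape(9,6));np.save('w.npy',f.x)
E
```

```text
[-0.0066  0.004  -0.0015] [ 0.0032  0.0084 -0.0169]
[ 0.0081  0.0118 -0.0005] [-0.0091  0.0016 -0.011 ]
[-0.0011  0.0144  0.0026] [-0.0033  0.0016 -0.0069]
[-0.0105  0.0118  0.0004] [-0.0003 -0.0051 -0.0063]
[-0.0018 -0.013  -0.0027] [ 0.0453 -0.0054  0.0177]
[ 0.011  -0.0051 -0.0023] [ 0.0601 -0.0047  0.0235]
[-0.027  -0.0068  0.0023] [0.0443 0.0059 0.0025]
[ 0.0031  0.0088 -0.01  ] [ 0.0544  0.0167 -0.0076]
[ 0.0178 -0.0043  0.0118] [ 0.0425 -0.0025  0.0051]
4.1058802649778455e-05 [ 0.0001 -0.      0.0007 -0.0002 -0.0004  0.0003  1.5715 -0.0001 -0.0282
  0.2833 -0.0003 -0.0356  0.5543  0.0002 -0.0007  0.4938  0.0002  0.0001
  0.3647] 0.005543253051157918
[[-0.0003 -0.0003  0.0008  0.0011  0.0001 -0.0002]
 [ 0.0002  0.0001 -0.0005 -0.0002  0.0001  0.0006]
 [ 0.0001 -0.0002  0.     -0.      0.0004  0.0001]
 [ 0.0002 -0.0002 -0.0002 -0.0001  0.      0.0004]
 [ 0.0003  0.0001 -0.     -0.0004  0.0003 -0.    ]
 [-0.0002 -0.      0.0001  0.0003  0.0006 -0.0004]
 [-0.0001 -0.0001  0.0002 -0.     -0.0005 -0.0003]
 [-0.0002  0.0003 -0.0003  0.0004  0.     -0.0001]
 [ 0.0003  0.0003 -0.0001 -0.0002  0.0002 -0.    ]]
```

```bash
cat >> kin.py <<'E'
W=np.load('w.npy');VM=.7/8*np.array([1.89,1.89,2.39,2.39,3.01,3.01,3.01])
def row(q,a,wr=.3,eps=.02):
    p,r=fk(q,W);tp=p+r.apply(np.array(a[:3])*.25);tr=r*R.from_euler('z',a[3]*np.pi/2)
    lo=np.maximum(LO,q-VM);hi=np.minimum(HI,q+VM);lo=np.minimum(lo,hi-1e-6)
    f=lambda x:np.r_[fk(x,W)[0]-tp,wr*(tr.inv()*fk(x,W)[1]).as_rotvec(),eps*(x-q)]
    return least_squares(f,np.clip(q,lo+1e-9,hi-1e-9),bounds=(lo,hi),xtol=1e-6,ftol=1e-8).x
def run(q,rows,**k):
    for a in rows:q=row(np.array(q),a,**k)
    return q
def rep(q):
    p,r=fk(q,W);m=r.as_matrix();z=m[:,2]
    return np.round(p,3),'z',np.round(z,3),'lean %.1f az %.1f'%(np.degrees(np.arccos(-z[2])),np.degrees(np.arctan2(z[1],z[0]))),'q',np.round(q,2)
E
cat > t.py <<'E'
from kin import *
np.set_printoptions(suppress=True)
T=[('D',D[2][0],[[0,0,-.1,0]]*5),('E->F-ish',D[4][0],[[-.03,0,-.15,0]]*4+[[-.03,.01,-.15,0]]*5),
('roll',D[7][0],[[0,0,0,.118]]*16+[[0,0,0,.112]]),('last',[1.42,.23,.08,1.01,-.69,2.03,.04],[[.08,.12,-.11,0]]*4)]
print('want D',rep(D[3][0]));print('want F',rep(D[5][0]));print('want roll z .544 .204 p .528 .103 .339 q 1.32 -0.5  -1.11  2.15 -1.02  0.87 -2.73');print('want last p .242 -.537 .687 z .45 .30 q 1.74 0.42 -0.76 0.79 -0.32 2.04 -.26')
for wr in(.1,.3,1):
  for eps in(.002,.02,.08):
    print(wr,eps)
    for n,q,rows in T: print('  ',n,*rep(run(q,rows,wr=wr,eps=eps)))
E
time python3 t.py
```

```text
want D (array([0.539, 0.002, 0.715]), 'z', array([ 0.046, -0.002, -0.999]), 'lean 2.6 az -3.0', 'q', array([-0.6 ,  0.18,  0.65,  0.9 , -0.12,  2.05, -1.59]))
want F (array([ 0.662, -0.022,  0.904]), 'z', array([ 0.516,  0.012, -0.856]), 'lean 31.1 az 1.3', 'q', array([-0.24,  0.46,  1.26,  0.21, -1.02,  2.05, -1.5 ]))
want roll z .544 .204 p .528 .103 .339 q 1.32 -0.5  -1.11  2.15 -1.02  0.87 -2.73
want last p .242 -.537 .687 z .45 .30 q 1.74 0.42 -0.76 0.79 -0.32 2.04 -.26
0.1 0.002
   D [0.531 0.003 0.808] z [ 0.24   0.015 -0.971] lean 13.9 az 3.5 q [-0.66  0.13  0.7   0.75 -0.12  2.05 -1.61]
   E->F-ish [ 0.591 -0.019  0.971] z [ 0.605  0.001 -0.796] lean 37.2 az 0.1 q [-0.33  0.34  1.25  0.21 -0.91  2.04 -1.52]
   roll [0.522 0.243 0.318] z [ 0.242  0.811 -0.533] lean 57.8 az 73.4 q [ 1.07  0.3  -1.23  2.12 -1.02  0.76 -2.73]
   last [ 0.229 -0.618  0.825] z [ 0.665  0.051 -0.745] lean 41.8 az 4.4 q [ 1.68  0.53 -0.74  0.33 -0.34  2.05 -0.41]
0.1 0.02
   D [0.53  0.003 0.808] z [ 0.244  0.03  -0.969] lean 14.2 az 7.1 q [-0.07  0.12 -0.08  0.72  0.02  2.05 -1.7 ]
   E->F-ish [ 0.
[... 3056 characters left out ...]
7.3 az 20.9 q [ 2.08 -0.5  -0.81  2.37 -1.02  1.41 -2.73]
   last [ 0.259 -0.585  0.751] z [ 0.564  0.202 -0.801] lean 36.8 az 19.7 q [ 1.67  0.5  -0.76  0.54 -0.33  2.05 -0.37]
1 0.08
   D [0.525 0.003 0.716] z [ 0.047  0.006 -0.999] lean 2.7 az 7.8 q [-0.07  0.14 -0.07  0.9   0.01  2.05 -1.71]
   E->F-ish [ 0.592 -0.021  0.847] z [ 0.349  0.004 -0.937] lean 20.4 az 0.7 q [-0.54  0.29  0.96  0.54 -0.41  2.05 -1.48]
   roll [ 0.313 -0.134  0.295] z [ 0.571  0.209 -0.794] lean 37.4 az 20.2 q [ 2.05 -0.5  -0.79  2.37 -1.02  1.4  -2.73]
   last [ 0.259 -0.581  0.744] z [ 0.563  0.198 -0.802] lean 36.7 az 19.4 q [ 1.5   0.42 -0.24  0.62 -0.62  2.05 -0.23]
real	0m6.480s
user	0m6.997s
sys	0m0.060s
```

```bash
cat >> kin.py <<'E'
def row2(q,a,wr=.3,eps=.002):
    p,r=fk(q,W);tp=p+r.apply(np.array(a[:3])*.25);tr=r*R.from_euler('z',a[3]*np.pi/2)
    f=lambda x:np.r_[fk(x,W)[0]-tp,wr*(tr.inv()*fk(x,W)[1]).as_rotvec(),eps*(x-q)]
    x=least_squares(f,np.clip(q,LO+1e-6,HI-1e-6),bounds=(LO,HI),xtol=1e-7,ftol=1e-9).x
    d=x-q;return q+d/max(1,np.abs(d/VM).max())
def row3(q,a,wr=.3,eps=.05,n=30):  # clipped damped least squares
    p,r=fk(q,W);tp=p+r.apply(np.array(a[:3])*.25);tr=r*R.from_euler('z',a[3]*np.pi/2);x=np.array(q,float)
    def e(x):
        P,Q=fk(x,W);return np.r_[tp-P,wr*(tr*Q.inv()).as_rotvec()]
    for _ in range(n):
        e0=e(x);J=np.array([(e(x+1e-5*np.eye(7)[i])-e0)/-1e-5 for i in range(7)]).T
        x=np.clip(x+J.T@np.linalg.solve(J@J.T+eps**2*np.eye(6),e0),LO,HI)
    d=x-q;return q+d/max(1,np.abs(d/VM).max())
def run(q,rows,f=row2,**k):
    for a in rows:q=f(np.array(q),a,**k)
    return q
E
cat > t2.py <<'E'
exec(open('t.py').read().split('for wr')[0])
for n_,f,ks in(('row2',row2,[dict(wr=w,eps=e) for w in(.1,.3,1) for e in(.0005,.01)]),('row3',row3,[dict(wr=w,eps=e,n=n) for w in(.3,1) for e in(.02,.1) for n in(10,60)])):
  for k in ks:
    print(n_,k)
    for n,q,rows in T: print('  ',n,*rep(run(q,rows,f=f,**k)))
E
python3 t2.py
```

```text
want D (array([0.539, 0.002, 0.715]), 'z', array([ 0.046, -0.002, -0.999]), 'lean 2.6 az -3.0', 'q', array([-0.6 ,  0.18,  0.65,  0.9 , -0.12,  2.05, -1.59]))
want F (array([ 0.662, -0.022,  0.904]), 'z', array([ 0.516,  0.012, -0.856]), 'lean 31.1 az 1.3', 'q', array([-0.24,  0.46,  1.26,  0.21, -1.02,  2.05, -1.5 ]))
want roll z .544 .204 p .528 .103 .339 q 1.32 -0.5  -1.11  2.15 -1.02  0.87 -2.73
want last p .242 -.537 .687 z .45 .30 q 1.74 0.42 -0.76 0.79 -0.32 2.04 -.26
row2 {'wr': 0.1, 'eps': 0.0005}
   D [0.544 0.003 0.761] z [ 0.143  0.002 -0.99 ] lean 8.2 az 0.7 q [-0.6   0.17  0.67  0.81 -0.13  2.05 -1.59]
   E->F-ish [ 0.591 -0.019  0.971] z [ 0.605  0.001 -0.796] lean 37.2 az 0.1 q [-0.33  0.34  1.22  0.21 -0.88  2.04 -1.52]
   roll [0.513 0.244 0.348] z [ 0.503  0.431 -0.749] lean 41.5 az 40.6 q [ 0.91 -0.31 -1.06  2.16 -1.02  0.7  -2.73]
   last [ 0.238 -0.549  0.697] z [ 0.465  0.271 -0.843] lean 32.5 az 30.2 q [ 1.74  0.43 -0.76  0.74 -0.31  2.05 -0.28]
row2 {'wr': 0.1, 'eps': 0.01}
   D [0.53  0.003 0.808] z [ 0.243  0.028 -0.97 ] lean 14.1 az 6.6 q [-0.19  0.12  0.0
[... 5783 characters left out ...]
 -0.84 ] lean 32.8 az 24.5 q [ 1.27 -0.5  -1.22  2.04 -0.92  0.9  -2.73]
   last [ 0.272 -0.683  0.786] z [ 0.667  0.046 -0.744] lean 41.9 az 3.9 q [ 1.44  0.63 -0.03  0.21 -0.83  2.05 -0.38]
row3 {'wr': 1, 'eps': 0.1, 'n': 60}
   D [0.641 0.015 0.825] z [ 0.329  0.037 -0.944] lean 19.3 az 6.5 q [-0.22  0.34  0.23  0.42 -0.12  2.05 -1.65]
   E->F-ish [ 0.69  -0.103  0.848] z [ 0.439  0.107 -0.892] lean 26.8 az 13.7 q [ 0.04  0.49  0.71  0.21 -0.77  2.05 -1.69]
   roll [0.53  0.155 0.341] z [ 0.461  0.276 -0.844] lean 32.5 az 30.9 q [ 1.4  -0.5  -1.22  2.07 -1.02  0.99 -2.73]
   last [ 0.284 -0.672  0.787] z [ 0.66   0.064 -0.749] lean 41.5 az 5.6 q [ 1.46  0.63 -0.26  0.21 -0.63  2.05 -0.4 ]
```

```bash
cat > t3.py <<'E'
from kin import *
np.set_printoptions(suppress=True)
T=[('D',D[2][0],[[0,0,-.1,0]]*5),('E->F',D[4][0],[[-.03,0,-.15,0]]*4+[[-.03,.01,-.15,0]]*5),('roll',D[7][0],[[0,0,0,.118]]*16+[[0,0,0,.112]]),('last',[1.42,.23,.08,1.01,-.69,2.03,.04],[[.08,.12,-.11,0]]*4)]
for w in(.4,.6):
  for n,q,r in T: print(w,n,*rep(run(q,r,wr=w,eps=0)))
E
cat > s.py <<'E'
from kin import *
import sys,multiprocessing as mp
from cell import get_state
np.set_printoptions(suppress=True)
def cost(q):
    p,r=fk(q,W);z=r.as_matrix()[:,2]
    return abs(z[1])+max(0,.46-z[0])+max(0,z[0]-.65)+10*max(0,.4-p[2])+5*max(0,.45-np.hypot(*p[:2]))*(p[2]<.6)
def trial(a):
    q0,seed=a;g=np.random.default_rng(seed);rows=[]
    for n in(4,4):
        d=g.normal(size=3);d*=g.choice([0,.08,.15,.2])/np.linalg.norm(d);ro=g.choice([0,0,-.1,.1]);rows+=[np.r_[d,ro].round(2).tolist()]*n
    qs=[run(q0,rows,wr=w,eps=0) for w in(.4,.8)]
    return max(cost(q) for q in qs),rows,[rep(q) for q in qs]
if __name__=='__main__':
    q0=np.array(get_state()['qpos'])
    with mp.Pool() as P: o=P.map(trial,[(q0,i) for i in range(int(sys.argv[1]))],chunksize=8)
    o.sort(key=lambda t:t[0])
    print('now',cost(q0),rep(q0))
    for c,r,e in o[:5]: print(round(c,3),r[0],r[4]);[print('   ',*x) for x in e]
E
python3 t3.py; nproc; time timeout 500 python3 s.py 1500
```

```text
0.4 D [0.541 0.003 0.731] z [ 0.079 -0.001 -0.997] lean 4.5 az -0.6 q [-0.6   0.17  0.65  0.87 -0.12  2.05 -1.59]
0.4 E->F [ 0.604 -0.021  0.897] z [ 0.454  0.006 -0.891] lean 27.0 az 0.7 q [-0.29  0.29  0.55  0.36 -0.28  2.05 -1.58]
0.4 roll [0.542 0.161 0.324] z [ 0.542  0.318 -0.778] lean 39.0 az 30.4 q [ 1.18 -0.33 -1.18  2.16 -1.02  0.7  -2.73]
0.4 last [ 0.239 -0.545  0.689] z [ 0.454  0.286 -0.844] lean 32.4 az 32.2 q [ 1.74  0.43 -0.76  0.76 -0.31  2.05 -0.27]
0.6 D [0.539 0.003 0.716] z [ 0.046 -0.002 -0.999] lean 2.6 az -2.4 q [-0.59  0.18  0.64  0.9  -0.12  2.05 -1.59]
0.6 E->F [ 0.607 -0.022  0.862] z [ 0.384  0.009 -0.923] lean 22.6 az 1.3 q [-0.3   0.28  0.51  0.44 -0.23  2.05 -1.58]
0.6 roll [0.551 0.106 0.312] z [ 0.565  0.242 -0.789] lean 37.9 az 23.2 q [ 1.3  -0.35 -1.21  2.18 -1.02  0.69 -2.73]
0.6 last [ 0.24  -0.543  0.687] z [ 0.45   0.291 -0.844] lean 32.4 az 32.9 q [ 1.74  0.43 -0.76  0.77 -0.31  2.05 -0.27]
4
now 0.31036729262555035 (array([ 0.242, -0.536,  0.687]), 'z', array([ 0.449,  0.3  , -0.842]), 'lean 32.7 az 33.7', 'q', array([ 1.74,  0.42, -0.76,  0
[... 813 characters left out ...]
59  0.162 -0.813] lean 35.6 az 16.2 q [ 1.51  0.64 -0.57  0.35 -0.31  2.05 -0.93]
0.175 [-0.08, 0.18, -0.06, 0.1] [0.13, 0.06, -0.14, 0.0]
    [ 0.217 -0.749  0.706] z [ 0.609  0.039 -0.792] lean 37.6 az 3.6 q [ 1.51  0.71 -0.12  0.22 -0.66  2.05 -0.81]
    [ 0.253 -0.717  0.651] z [ 0.532  0.175 -0.828] lean 34.1 az 18.2 q [ 1.53  0.7  -0.52  0.37 -0.3   2.05 -0.83]
0.175 [-0.05, 0.01, -0.14, 0.0] [0.02, 0.08, -0.18, 0.1]
    [ 0.114 -0.628  0.803] z [ 0.656  0.002 -0.755] lean 41.0 az 0.2 q [ 1.96  0.53 -0.97  0.43 -0.23  2.05 -0.9 ]
    [ 0.162 -0.601  0.718] z [ 0.546  0.175 -0.819] lean 35.0 az 17.8 q [ 1.94  0.53 -1.03  0.63 -0.16  2.05 -0.89]
real	1m37.648s
user	6m26.733s
sys	0m0.148s
```

The model matches the controller's behaviour well, and it says to keep pushing up and out here. I'll do that in short pushes.

```bash
python3 -m creep '-.01 .1 -.18 0;-.01 .1 -.18 0;-.01 .1 -.18 0;-.01 .1 -.18 0'|sed -n 1,3p
sed -i 's/(.4,.8)\]/(.5,.7)]/' s.py; timeout 500 python3 s.py 1000
```

```text
time_s: 27.18
position: [0.184, -0.6135, 0.7673]
orientation: [3.006, -0.654, 0.404]
now 0.11313633485020708 (array([ 0.184, -0.613,  0.767]), 'z', array([ 0.607,  0.113, -0.786]), 'lean 38.2 az 10.6', 'q', array([ 1.85,  0.53, -0.96,  0.5 , -0.21,  2.05, -0.32]))
0.029 [-0.04, -0.05, -0.05, -0.1] [-0.08, -0.1, -0.16, 0.0]
    [-0.06  -0.584  0.748] z [ 0.664 -0.015 -0.747] lean 41.6 az -1.3 q [ 2.44  0.55 -1.23  0.66 -0.21  2.05  0.57]
    [-0.049 -0.579  0.73 ] z [ 0.647  0.027 -0.762] lean 40.3 az 2.4 q [ 2.43  0.54 -1.23  0.71 -0.2   2.05  0.58]
0.03 [-0.12, 0.08, -0.05, 0.0] [-0.12, -0.09, -0.14, 0.0]
    [-0.083 -0.648  0.699] z [ 0.657 -0.01  -0.754] lean 41.0 az -0.8 q [ 2.31  0.63 -1.09  0.58 -0.17  2.05  0.01]
    [-0.074 -0.64   0.684] z [ 0.642  0.03  -0.766] lean 40.0 az 2.7 q [ 2.32  0.62 -1.1   0.63 -0.16  2.05  0.02]
0.03 [-0.1, -0.09, -0.14, -0.1] [0.0, -0.04, -0.07, 0.0]
    [-0.044 -0.554  0.766] z [ 0.665 -0.01  -0.747] lean 41.7 az -0.8 q [ 2.48  0.49 -1.23  0.7  -0.27  2.05  0.56]
    [-0.033 -0.549  0.748] z [ 0.647  0.03  -0.762] lean 40.4 az 2.7 q [ 2.48  0.49 -1.23  0.75 -0.26  2.05  0.57]
0.033 [0.02, 0.18, -0.09, 0.1] [0.0, 0.0, 0.0, 0.1]
    [ 0.183 -0.715  0.769] z [ 0.674  0.004 -0.739] lean 42.4 az 0.3 q [ 1.61  0.65 -0.29  0.22 -0.63  2.05 -1.39]
    [ 0.185 -0.722  0.749] z [ 0.658  0.025 -0.753] lean 41.2 az 2.2 q [ 1.63  0.67 -0.46  0.23 -0.47  2.05 -1.49]
0.033 [-0.11, 0.02, -0.17, 0.0] [-0.0, -0.0, 0.0, 0.1]
    [ 0.03  -0.641  0.769] z [ 0.668 -0.007 -0.744] lean 41.9 az -0.6 q [ 2.13  0.57 -1.08  0.49 -0.2   2.05 -0.8 ]
    [ 0.039 -0.633  0.751] z [ 0.649  0.033 -0.76 ] lean 40.5 az 2.9 q [ 2.14  0.57 -1.1   0.54 -0.18  2.05 -0.79]
```

Run:
```python
from kin import *
from cell import get_state
q0=np.array(get_state()['qpos']);m=fk(q0,W)[1].as_matrix();print(m.round(3),np.arctan2(m[2,1],m[2,0])/1.5708)
for a in([.02,.18,-.09,.1],[.02,.18,-.09,0],[.02,.18,-.09,-.05],[.02,.18,-.09,.05],[-.05,.1,-.18,0]):
    for n in(3,4):
        for w in(.5,.7):
            q=run(q0,[a]*n,wr=w,eps=0);m=fk(q,W)[1].as_matrix();print(a,n,w,*rep(q),'lev',round(np.arctan2(m[2,1],m[2,0])/1.5708,3))
```

```text
[[ 0.73   0.314  0.607]
 [ 0.312 -0.943  0.113]
 [ 0.609  0.107 -0.786]] 0.11072125610313052
[0.02, 0.18, -0.09, 0.1] 3 0.5 [ 0.19  -0.704  0.774] z [ 0.667  0.009 -0.745] lean 41.9 az 0.8 q [ 1.64  0.64 -0.5   0.23 -0.46  2.05 -0.74] lev -0.106
[0.02, 0.18, -0.09, 0.1] 3 0.7 [ 0.195 -0.695  0.758] z [ 0.647  0.047 -0.761] lean 40.4 az 4.1 q [ 1.66  0.63 -0.6   0.29 -0.37  2.05 -0.74] lev -0.134
[0.02, 0.18, -0.09, 0.1] 4 0.5 [ 0.183 -0.715  0.769] z [ 0.674  0.004 -0.739] lean 42.4 az 0.3 q [ 1.61  0.65 -0.29  0.22 -0.63  2.05 -0.76] lev -0.14
[0.02, 0.18, -0.09, 0.1] 4 0.7 [ 0.185 -0.722  0.749] z [ 0.658  0.025 -0.753] lean 41.2 az 2.2 q [ 1.64  0.67 -0.49  0.23 -0.45  2.05 -0.86] lev -0.217
[0.02, 0.18, -0.09, 0] 3 0.5 [ 0.205 -0.697  0.785] z [ 0.67   0.007 -0.742] lean 42.1 az 0.6 q [ 1.61  0.63 -0.47  0.22 -0.48  2.05 -0.29] lev 0.195
[0.02, 0.18, -0.09, 0] 3 0.7 [ 0.21  -0.687  0.769] z [ 0.649  0.045 -0.76 ] lean 40.6 az 4.0 q [ 1.63  0.62 -0.58  0.28 -0.38  2.05 -0.29] lev 0.167
[0.02, 0.18, -0.09, 0] 4 0.5 [ 0.204 -0.704  0.783] z [ 0.676  0.002 -0.737] lean 42.5 az 0.1 q 
[... 1334 characters left out ...]
z [ 0.66   0.022 -0.751] lean 41.3 az 1.9 q [ 1.61  0.66 -0.45  0.22 -0.48  2.05 -0.57] lev -0.016
[-0.05, 0.1, -0.18, 0] 3 0.5 [ 0.115 -0.663  0.792] z [ 0.673 -0.006 -0.74 ] lean 42.3 az -0.5 q [ 1.88  0.57 -0.85  0.36 -0.29  2.05 -0.25] lev 0.205
[-0.05, 0.1, -0.18, 0] 3 0.7 [ 0.123 -0.654  0.774] z [ 0.652  0.035 -0.758] lean 40.7 az 3.1 q [ 1.9   0.57 -0.9   0.42 -0.25  2.05 -0.24] lev 0.175
[-0.05, 0.1, -0.18, 0] 4 0.5 [ 0.09  -0.676  0.8  ] z [ 0.69  -0.047 -0.722] lean 43.8 az -3.9 q [ 1.9   0.59 -0.8   0.32 -0.33  2.05 -0.22] lev 0.232
[-0.05, 0.1, -0.18, 0] 4 0.7 [ 0.101 -0.665  0.776] z [ 0.664  0.009 -0.747] lean 41.6 az 0.7 q [ 1.92  0.58 -0.89  0.39 -0.26  2.05 -0.22] lev 0.194
```

```bash
python3 -m creep '.02 .18 -.09 .05;.02 .18 -.09 .05;.02 .18 -.09 .05;.02 .18 -.09 .05;0 0 0 0'|sed -n 1,3p
cat >> kin.py <<'E'
def ik(p,r,q0):
    f=lambda x:np.r_[fk(x,W)[0]-p,.5*(r.inv()*fk(x,W)[1]).as_rotvec(),1e-4*(x-q0)]
    s=least_squares(f,np.clip(q0,LO+1e-6,HI-1e-6),bounds=(LO,HI));return s.x,np.abs(s.fun[:6]).max()
E
python3 - <<'E'
from h import *
from kin import *
s,R0=st();q0=np.array(s['qpos']);z=R0[:,2]
g=np.arctan2(z[1],z[0]);l=np.arccos(-z[2])
for flip in(0,1):
    r=R.from_euler('z',g)*R.from_euler('y',-l)*R.from_euler('x',np.pi)*R.from_euler('z',flip*np.pi)
    for n,p in(('tin',[.550,.35,.05]),('pre',[.55-.09,.35,.15]),('disp',[.595,-.018,.10]),('disp0',[.50,-.018,.1]),('board',[.55,-.315,.065]),('high',[.45,-.3,.5]),('mid',[.47,.2,.4])):
        p=np.array(p)+.0188*z
        qs=[ik(p,r,q0+np.random.default_rng(i).normal(size=7)*.5*(i>0)) for i in range(8)];qs=[a for a in qs if a[1]<1e-3]
        if qs:
            b=max(qs,key=lambda a:np.minimum(a[0]-LO,HI-a[0]).min());print(flip,n,len(qs),b[0].round(2),'margin',np.minimum(b[0]-LO,HI-b[0]).min().round(2))
        else: print(flip,n,'none')
E
```

```text
time_s: 27.8
position: [0.1988, -0.7105, 0.7647]
orientation: [3.132, -0.724, 0.042]
t 27.8 p [ 0.1988 -0.7105  0.7647] q [ 1.6   0.64 -0.33  0.24 -0.58  2.05 -0.53]
[[ 0.748  0.035  0.662]
 [ 0.031 -0.999  0.018]
 [ 0.662  0.007 -0.749]]
lean 41.5 azim 1.5 roll to level 0.007
0 tin none
0 pre none
0 disp none
0 disp0 none
0 board 2 [ 1.61  0.87 -1.23  2.21  1.78  0.3  -2.44] margin 0.0
0 high 8 [ 1.17 -0.2  -0.32  1.9  -0.71  1.03 -0.45] margin 0.3
0 mid 8 [ 0.59 -0.5  -0.98  2.15 -0.21  0.61 -1.89] margin 0.0
1 tin 3 [-0.1   0.81 -1.07  2.18  1.81  1.18 -0.69] margin 0.16
1 pre 3 [-0.09  0.54 -1.23  2.26  1.5   1.15 -0.66] margin 0.0
1 disp 3 [ 0.93  0.61 -1.22  2.38  2.07  0.62 -0.31] margin 0.01
1 disp0 none
1 board 3 [ 1.58  0.82 -1.17  2.21  1.83  0.25  0.63] margin 0.06
1 high 3 [ 0.94 -0.2  -0.13  1.91 -0.65  1.    2.64] margin 0.09
1 mid 3 [ 0.05 -0.33 -0.69  2.16  0.34  0.67  0.72] margin 0.17
```

Lean 41.5°, azimuth 1.5°, level, but at that lean the wrist comes too close to the base. I'll check which lean can be reached.

```bash
cat > t4.py <<'E'
from kin import *
from cell import get_state
g=np.random.default_rng(0);S=[g.uniform(LO*.6,HI*.6) for _ in range(14)]
for i in range(14): S[i][2]*=.7;S[i][4]=g.uniform(-1,1.5);S[i][3]=2
for lean in(25,28,31,35,41):
  for flip in(0,1):
    r=R.from_euler('y',-np.radians(lean))*R.from_euler('x',np.pi)*R.from_euler('z',flip*np.pi);z=r.as_matrix()[:,2];o=''
    for n,p in(('tin',[.550,.35,.05]),('pre',np.array([.55,.35,.05])-.12*z),('disp',[.61,-.018,.10]),('disp0',[.53,-.018,.1]),('board',[.55,-.315,.065])):
        qs=[ik(np.array(p)+.0188*z,r,s) for s in S];qs=[a[0] for a in qs if a[1]<1e-3]
        if qs:
            b=max(qs,key=lambda a:np.minimum(a-LO,HI-a).min());o+=' %s %d %.2f %s|'%(n,len(qs),np.minimum(b-LO,HI-b).min(),b.round(1))
        else:o+=n+' none|'
    print(lean,flip,o)
E
time timeout 550 python3 t4.py
```

```text
25 0  tin 12 0.14 [-1.5  0.7  0.9  2.1 -0.7  0.3 -1.8]| pre 12 0.00 [-1.4  0.3  0.6  2.1  0.4  0.5 -2.7]| disp 12 0.08 [ 0.1  0.3 -0.2  2.2  0.5  0.2 -2.2]| disp0 12 0.04 [ 0.2  0.2 -0.3  2.3  0.7  0.2 -2.3]| board 12 0.13 [ 1.1  0.5 -0.7  2.1  0.4  0.3 -1.4]|
25 1  tin 10 0.42 [-0.4  0.5 -0.6  2.   1.2  0.7 -0.2]| pre 10 0.40 [-0.3  0.3 -0.7  2.1  0.9  0.8 -0. ]| disp 10 0.28 [ 0.7  0.4 -0.9  2.2  1.1  0.4  0.5]| disp0 10 0.14 [ 0.7  0.3 -0.9  2.3  1.1  0.4  0.5]| board 10 0.24 [ 1.3  0.6 -1.   2.1  0.9  0.4  1.4]|
28 0  tin 12 0.08 [-1.5  0.7  0.9  2.1 -0.8  0.2 -1.7]| pre 12 0.00 [-1.6  0.3  0.8  2.2  0.3  0.4 -2.7]| disp 12 0.00 [-0.6  0.3  0.6  2.3 -1.   0.2 -0.7]| disp0 11 0.00 [ 0.2  0.2 -0.4  2.4  1.1  0.2 -2.7]| board 12 0.06 [ 1.2  0.5 -0.8  2.1  0.5  0.2 -1.5]|
28 1  tin 10 0.39 [-0.2  0.6 -0.8  2.1  1.4  0.8 -0.4]| pre 10 0.36 [-0.4  0.3 -0.7  2.1  1.   0.8 -0.1]| disp 10 0.25 [ 0.7  0.4 -0.9  2.2  1.2  0.4  0.4]| disp0 10 0.10 [ 0.8  0.3 -1.   2.4  1.3  0.4  0.2]| board 10 0.19 [ 1.4  0.7 -1.   2.1  1.   0.3  1.3]|
31 0  tin 3 0.04 [-0.7  0.5 -0.2  2.1  1.3  0.5  2.7]| p
[... 676 characters left out ...]
1  1.6  0.9 -0.6]| pre 10 0.28 [-0.2  0.4 -0.9  2.2  1.3  0.9 -0.5]| disp 10 0.18 [ 0.7  0.5 -1.   2.3  1.7  0.4 -0.1]| disp0 10 0.02 [ 0.9  0.4 -1.1  2.4  1.9  0.4 -0.3]| board 8 0.00 [ 1.4  0.6 -1.   2.2  1.3  0.2  1. ]|
41 0  tin 2 0.25 [-0.8  0.5 -0.2  2.2  1.7  0.6  2.2]| pre 3 0.19 [-0.9  0.3 -0.3  2.3  1.3  0.7  2.5]| disp 2 0.08 [ 0.3  0.3 -0.4  2.4  2.5  0.3  2.2]|disp0 none| board 4 0.05 [ 1.6  0.8 -1.2  2.2  1.9  0.3 -2.6]|
41 1  tin 10 0.29 [-0.2  0.7 -0.9  2.2  1.7  1.1 -0.7]| pre 10 0.22 [-0.3  0.4 -1.   2.2  1.4  1.  -0.7]| disp 10 0.11 [ 0.8  0.5 -1.   2.3  2.1  0.5 -0.4]|disp0 none| board 8 0.05 [ 1.5  0.8 -1.1  2.2  1.9  0.2  0.4]|
real	1m25.787s
user	1m26.302s
sys	0m0.044s
```

```bash
cat > s2.py <<'E'
from kin import *
import sys,multiprocessing as mp
from cell import get_state
np.set_printoptions(suppress=True)
def wmove(q,dw,roll,w):  # one row of world displacement dw
    a=np.r_[fk(q,W)[1].inv().apply(dw)/.25,roll].round(3);return row2(q,a,wr=w,eps=0),a
def lv(q):
    m=fk(q,W)[1].as_matrix();return round(np.arctan2(m[2,1],m[2,0])/1.5708,3)
def cost(q):
    p,r=fk(q,W);z=r.as_matrix()[:,2]
    return abs(z[1])+max(0,abs(z[0]-.47)-.03)+10*max(0,.33-p[2])
def sim(q,A,d,nB,w,nA=18,ro=-2/18):
    R_=[]
    for i in range(nA):
        p=fk(q,W)[0];v=(A-p)/(nA-i);v*=min(1,.05/np.linalg.norm(v));q,a=wmove(q,v,ro,w);R_.append(a)
    qa=q
    for i in range(nB): q,a=wmove(q,d,0,w);R_.append(a)
    return qa,q,R_
def trial(a):
    q0,s=a;g=np.random.default_rng(s);A=g.uniform([.3,-.6,.4],[.55,-.1,.7]);d=g.normal(size=3)*[1,1,.7];d*=g.choice([.02,.04])/np.linalg.norm(d)
    qa,q,_=sim(q0,A,d,8,.6);return cost(q),A,d,rep(qa),rep(q),lv(q)
if __name__=='__main__':
    q0=np.array(get_state()['qpos'])
    with mp.Pool() as P:o=P.map(trial,[(q0,i) for i in range(int(sys.argv[1]))],chunksize=8)
    o.sort(key=lambda t:t[0])
    for t in o[:8]: print(round(t[0],3),t[1].round(2),t[2].round(3));print('  A',*t[3]);print('  B',*t[4],t[5])
E
time timeout 560 python3 s2.py 700
```

```text
0.103 [ 0.47 -0.44  0.44] [-0.031  0.025 -0.003]
  A [ 0.474 -0.443  0.436] z [ 0.658  0.022 -0.752] lean 41.2 az 1.9 q [ 2.02  0.18 -1.18  1.73 -0.49  0.93  2.68]
  B [ 0.392 -0.373  0.412] z [ 0.529  0.075 -0.845] lean 32.3 az 8.0 q [ 1.74 -0.04 -0.73  1.84 -0.59  1.15  2.73] 1.883
0.113 [ 0.49 -0.13  0.7 ] [-0.03   0.027  0.002]
  A [ 0.494 -0.128  0.697] z [ 0.662  0.019 -0.75 ] lean 41.4 az 1.7 q [ 0.82 -0.33 -0.32  1.56 -0.46  1.26  2.05]
  B [0.348 0.066 0.75 ] z [ 0.591  0.022 -0.806] lean 36.2 az 2.1 q [-0.31 -0.5  -0.16  1.48  0.17  1.57  1.16] 1.982
0.115 [ 0.51 -0.12  0.63] [-0.026  0.03  -0.002]
  A [ 0.514 -0.118  0.627] z [ 0.661  0.02  -0.75 ] lean 41.4 az 1.7 q [ 0.76 -0.34 -0.33  1.71 -0.44  1.11  2.04]
  B [0.392 0.113 0.632] z [ 0.604  0.011 -0.797] lean 37.1 az 1.1 q [-0.46 -0.5  -0.18  1.75  0.28  1.34  0.94] 1.983
0.121 [ 0.38 -0.1   0.61] [-0.017  0.035 -0.011]
  A [ 0.398 -0.118  0.614] z [ 0.642  0.043 -0.765] lean 40.1 az 3.9 q [ 0.79 -0.5  -0.18  1.81 -0.53  1.27  2.19]
  B [0.395 0.118 0.566] z [ 0.538  0.083 -0.839] lean 33.0 az 8.8 q [-0.31 -0.5  -0.18 
[... 509 characters left out ...]
.565  0.062 -0.822] lean 34.7 az 6.2 q [ 0.1  -0.5  -0.18  1.87 -0.11  1.16  1.5 ] 1.936
0.13 [ 0.31 -0.56  0.42] [ 0.006  0.038 -0.012]
  A [ 0.325 -0.575  0.424] z [ 0.639  0.029 -0.769] lean 39.8 az 2.6 q [ 2.21  0.43 -1.23  1.57 -0.23  1.11  2.73]
  B [ 0.442 -0.329  0.335] z [ 0.558  0.072 -0.827] lean 34.2 az 7.4 q [ 2.1   0.01 -1.23  1.99 -0.64  0.91  2.73] 1.888
0.135 [ 0.54 -0.49  0.54] [-0.031  0.024 -0.009]
  A [ 0.544 -0.486  0.539] z [ 0.668  0.019 -0.744] lean 41.9 az 1.7 q [ 1.74  0.28 -1.05  1.42 -0.3   1.06  2.38]
  B [ 0.424 -0.386  0.48 ] z [ 0.623  0.012 -0.782] lean 38.6 az 1.1 q [ 1.29 -0.09 -0.3   1.8  -0.65  1.12  2.72] 1.964
real	0m51.097s
user	3m19.550s
sys	0m0.121s
```

Run:
```python
from s2 import *
q0=np.array(get_state()['qpos'])
for A in([.5,-.05,.65],[.45,0,.6],[.45,-.05,.7]):
  for d in([-.03,0,0],[-.03,0,-.02],[-.03,.01,.0]):
    for w in(.6,):
      for n in(8,12,16):
        qa,q,_=sim(q0,np.array(A),np.array(d),n,w,nA=22,ro=-2/22);print(A,d,n,*rep(q),lv(q))
```

```text
[0.5, -0.05, 0.65] [-0.03, 0, 0] 8 [ 0.349 -0.095  0.689] z [ 0.589  0.065 -0.805] lean 36.4 az 6.3 q [ 0.83 -0.5  -0.17  1.62 -0.51  1.52  2.17] 1.953
[0.5, -0.05, 0.65] [-0.03, 0, 0] 12 [ 0.248 -0.126  0.709] z [ 0.566  0.096 -0.819] lean 35.0 az 9.6 q [ 1.42 -0.5  -0.16  1.57 -0.73  1.88  2.59] 1.923
[0.5, -0.05, 0.65] [-0.03, 0, 0] 16 [ 0.132 -0.137  0.717] z [ 0.561  0.107 -0.821] lean 34.8 az 10.8 q [ 1.34 -0.5   0.09  1.54 -0.64  2.03  2.73] 1.91
[0.5, -0.05, 0.65] [-0.03, 0, -0.02] 8 [ 0.39  -0.106  0.523] z [ 0.575  0.077 -0.815] lean 35.4 az 7.7 q [ 0.75 -0.5  -0.19  1.97 -0.51  1.2   2.24] 1.94
[0.5, -0.05, 0.65] [-0.03, 0, -0.02] 12 [ 0.308 -0.153  0.444] z [ 0.545  0.126 -0.829] lean 34.0 az 13.0 q [ 1.17 -0.5  -0.21  2.11 -0.67  1.33  2.71] 1.891
[0.5, -0.05, 0.65] [-0.03, 0, -0.02] 16 [ 0.224 -0.191  0.365] z [ 0.51   0.164 -0.844] lean 32.4 az 17.8 q [ 0.78 -0.5   0.23  2.25 -0.46  1.25  2.73] 1.834
[0.5, -0.05, 0.65] [-0.03, 0.01, 0.0] 8 [0.381 0.02  0.696] z [ 0.57   0.025 -0.821] lean 34.8 az 2.5 q [ 0.04 -0.5  -0.17  1.59 -0.03  1.43  1.46] 1.986
[0.5, -0.05, 0.65
[... 2352 characters left out ...]
-0.833] lean 33.5 az 14.9 q [ 1.18 -0.5  -0.05  1.94 -0.6   1.58  2.73] 1.877
[0.45, -0.05, 0.7] [-0.03, 0, -0.02] 16 [ 0.164 -0.216  0.464] z [ 0.492  0.186 -0.85 ] lean 31.7 az 20.8 q [ 0.81 -0.5   0.33  2.03 -0.39  1.54  2.73] 1.799
[0.45, -0.05, 0.7] [-0.03, 0.01, 0.0] 8 [0.331 0.011 0.766] z [ 0.559  0.034 -0.828] lean 34.1 az 3.5 q [ 0.12 -0.5  -0.16  1.42 -0.09  1.62  1.53] 1.982
[0.45, -0.05, 0.7] [-0.03, 0.01, 0.0] 12 [0.264 0.056 0.799] z [ 0.515  0.024 -0.857] lean 31.0 az 2.6 q [-0.45 -0.5  -0.15  1.31  0.21  1.86  1.11] 1.992
[0.45, -0.05, 0.7] [-0.03, 0.01, 0.0] 16 [0.182 0.099 0.809] z [ 0.497  0.013 -0.867] lean 29.8 az 1.5 q [-0.75 -0.5  -0.28  1.26  0.33  2.05  0.79] -1.995
```

Run:
```python
from s2 import *
q0=np.array(get_state()['qpos'])
qa,q,r=sim(q0,np.array([.45,0,.6]),np.array([-.03,.01,0]),0,.6,nA=22,ro=-2/22)
print(rep(qa))
for a in r: print(*a.round(2),sep=' ',end=';')
```

```text
(array([ 0.448, -0.017,  0.603]), 'z', array([ 0.644,  0.021, -0.765]), 'lean 40.1 az 1.9', 'q', array([ 0.22, -0.5 , -0.18,  1.84, -0.14,  1.1 ,  1.44]))
0.02 -0.13 0.06 -0.09;0.03 -0.13 0.06 -0.09;0.05 -0.12 0.06 -0.09;0.07 -0.11 0.06 -0.09;0.08 -0.1 0.06 -0.09;0.1 -0.09 0.06 -0.09;0.11 -0.07 0.06 -0.09;0.12 -0.06 0.06 -0.09;0.12 -0.04 0.06 -0.09;0.13 -0.02 0.06 -0.09;0.13 -0.0 0.06 -0.09;0.13 0.01 0.06 -0.09;0.13 0.03 0.06 -0.09;0.12 0.05 0.06 -0.09;0.11 0.07 0.06 -0.09;0.1 0.08 0.06 -0.09;0.09 0.1 0.06 -0.09;0.08 0.11 0.06 -0.09;0.08 0.13 0.06 -0.09;0.06 0.14 0.06 -0.09;0.06 0.16 0.06 -0.09;0.06 0.18 0.06 -0.09;
```

```bash
python3 -m creep '.02 -.13 .06 -.091;.03 -.13 .06 -.091;.05 -.12 .06 -.091;.07 -.11 .06 -.091;.08 -.1 .06 -.091;.1 -.09 .06 -.091;.11 -.07 .06 -.091;.12 -.06 .06 -.091' |sed -n 1,3p
python3 -m creep '.12 -.04 .06 -.091;.13 -.02 .06 -.091;.13 0 .06 -.091;.13 .01 .06 -.091;.13 .03 .06 -.091;.12 .05 .06 -.091;.11 .07 .06 -.091;.1 .08 .06 -.091'|sed -n 1,3p
python3 - <<'E'
from h import st
from s2 import *
s,_=st();q0=np.array(s['qpos']);print(lv(q0))
for A in([.45,0,.6],[.45,.04,.6],[.42,.02,.6]):
  for n in(6,8,10):
    qa,q,r=sim(q0,np.array(A),np.array([-.03,.01,0]),n,.6,nA=6,ro=-.091);print(A,n,*rep(qa),*rep(q),lv(q))
  for a in r: print(*a.round(2),sep=' ',end=';')
E
```

```text
time_s: 28.8
position: [0.297, -0.4522, 0.7045]
orientation: [2.465, -0.289, 1.261]
time_s: 29.8
position: [0.3943, -0.1915, 0.6372]
orientation: [2.546, 0.443, 2.164]
t 29.8 p [ 0.3943 -0.1915  0.6372] q [ 1.67 -0.47 -0.5   1.73 -0.89  1.53  1.83]
[[-0.505  0.552  0.663]
 [ 0.749  0.662  0.02 ]
 [-0.428  0.507 -0.748]]
lean 41.6 azim 1.7 roll to level 1.446
1.446
[0.45, 0, 0.6] 6 [ 0.419 -0.094  0.613] z [ 0.629  0.014 -0.777] lean 39.0 az 1.2 q [ 0.68 -0.5  -0.22  1.81 -0.42  1.21  1.53] [ 0.333 -0.104  0.653] z [ 0.545  0.085 -0.834] lean 33.5 az 8.8 q [ 0.89 -0.5  -0.17  1.68 -0.52  1.55  1.7 ] 1.587
[0.45, 0, 0.6] 8 [ 0.419 -0.094  0.613] z [ 0.629  0.014 -0.777] lean 39.0 az 1.2 q [ 0.68 -0.5  -0.22  1.81 -0.42  1.21  1.53] [ 0.294 -0.11   0.668] z [ 0.522  0.111 -0.846] lean 32.3 az 12.0 q [ 1.07 -0.5  -0.17  1.64 -0.59  1.7   1.83] 1.558
[0.45, 0, 0.6] 10 [ 0.419 -0.094  0.613] z [ 0.629  0.014 -0.777] lean 39.0 az 1.2 q [ 0.68 -0.5  -0.22  1.81 -0.42  1.21  1.53] [ 0.245 -0.115  0.682] z [ 0.506  0.135 -0.852] lean 31.6 az 14.9 q [ 1.33 -0.5  -0.17  1.6  -0.66  1.87  2.01] 1
[... 1793 characters left out ...]
 0.277 -0.113  0.674] z [ 0.518  0.118 -0.847] lean 32.1 az 12.9 q [ 1.16 -0.5  -0.17  1.62 -0.62  1.76  1.87] 1.532
[0.42, 0.02, 0.6] 10 [ 0.411 -0.095  0.617] z [ 0.62   0.02  -0.784] lean 38.3 az 1.8 q [ 0.68 -0.5  -0.21  1.79 -0.42  1.25  1.51] [ 0.225 -0.116  0.686] z [ 0.505  0.14  -0.852] lean 31.6 az 15.5 q [ 1.44 -0.5  -0.17  1.59 -0.69  1.94  2.07] 1.507
0.11 0.09 0.03 -0.09;0.11 0.11 0.04 -0.09;0.12 0.13 0.04 -0.09;0.13 0.15 0.04 -0.09;0.12 0.15 0.04 -0.09;0.11 0.16 0.04 -0.09;0.1 -0.01 -0.07 0.0;0.1 -0.01 -0.07 0.0;0.1 -0.01 -0.07 0.0;0.11 -0.01 -0.07 0.0;0.11 -0.01 -0.06 0.0;0.11 -0.01 -0.06 0.0;0.11 -0.01 -0.06 0.0;0.11 -0.01 -0.06 0.0;0.11 -0.01 -0.06 0.0;0.11 -0.01 -0.06 0.0;
```

Run:
```python
from s2 import *
q0=np.array(get_state()['qpos'])
for A in([.5,.04,.6],[.48,.08,.55],[.48,.03,.5]):
  for d in([-.03,.01,0],[-.03,.0,0],[-.03,.005,-.01]):
   for n in(8,11):
    qa,q,r=sim(q0,np.array(A),np.array(d),n,.6,nA=12,ro=-.046);print(A,d,n,*rep(q),lv(q))
  print(*rep(qa))
  for a in r: print(*a.round(2),sep=' ',end=';')
```

```text
[0.5, 0.04, 0.6] [-0.03, 0.01, 0] 8 [0.37  0.14  0.618] z [ 0.608 -0.016 -0.794] lean 37.5 az -1.5 q [-0.67 -0.5  -0.18  1.79  0.41  1.41  0.76] -1.973
[0.5, 0.04, 0.6] [-0.03, 0.01, 0] 11 [0.288 0.184 0.622] z [ 0.6   -0.029 -0.799] lean 36.9 az -2.8 q [-1.12 -0.5  -0.18  1.77  0.54  1.67  0.41] -1.962
[0.5, 0.04, 0.6] [-0.03, 0.0, 0] 8 [0.398 0.074 0.631] z [ 0.583 -0.012 -0.813] lean 35.6 az -1.2 q [-0.29 -0.5  -0.18  1.75  0.2   1.34  1.13] -1.976
[0.5, 0.04, 0.6] [-0.03, 0.0, 0] 11 [0.351 0.1   0.65 ] z [ 0.543 -0.039 -0.839] lean 33.0 az -4.1 q [-0.53 -0.5  -0.17  1.68  0.31  1.53  0.93] -1.949
[0.5, 0.04, 0.6] [-0.03, 0.005, -0.01] 8 [0.396 0.117 0.554] z [ 0.588 -0.025 -0.808] lean 36.1 az -2.4 q [-0.5  -0.5  -0.19  1.91  0.33  1.25  0.86] -1.967
[0.5, 0.04, 0.6] [-0.03, 0.005, -0.01] 11 [0.334 0.163 0.53 ] z [ 0.565 -0.056 -0.823] lean 34.6 az -5.7 q [-0.86 -0.5  -0.19  1.95  0.45  1.43  0.53] -1.937
[0.5  0.04 0.6 ] z [ 0.663  0.02  -0.749] lean 41.5 az 1.7 q [ 0.51 -0.45 -0.46  1.8  -0.26  1.02  1.66]
0.04 0.06 0.03 -0.05;0.04 0.07 0.03 -0.05;0.04 0.07 0.03 -0.05;0.03 0.07
[... 2699 characters left out ...]
 -0.01] 11 [0.321 0.162 0.379] z [ 0.548 -0.06  -0.834] lean 33.5 az -6.3 q [-0.88 -0.5  -0.23  2.24  0.47  1.2   0.21] 1.987
[0.48 0.03 0.5 ] z [ 0.651  0.02  -0.759] lean 40.6 az 1.8 q [ 0.19 -0.47 -0.3   2.03 -0.09  0.85  1.37]
0.06 0.04 0.05 -0.05;0.06 0.05 0.06 -0.05;0.06 0.05 0.06 -0.05;0.06 0.06 0.06 -0.05;0.06 0.06 0.06 -0.05;0.06 0.07 0.06 -0.05;0.06 0.07 0.07 -0.05;0.05 0.08 0.07 -0.05;0.05 0.08 0.06 -0.05;0.04 0.08 0.06 -0.05;0.04 0.09 0.06 -0.05;0.03 0.09 0.06 -0.05;0.12 0.01 -0.05 0.0;0.12 0.01 -0.05 0.0;0.12 0.01 -0.04 0.0;0.12 0.01 -0.04 0.0;0.12 0.01 -0.04 0.0;0.12 0.01 -0.04 0.0;0.12 0.01 -0.04 0.0;0.12 0.01 -0.04 0.0;0.12 0.0 -0.04 0.0;0.12 0.0 -0.03 0.0;0.12 0.0 -0.03 0.0;
```

```bash
python3 -m creep '.06 .04 .05 -.046;.06 .05 .06 -.046;.06 .05 .06 -.046;.06 .06 .06 -.046;.06 .06 .06 -.046;.06 .07 .06 -.046;.06 .07 .07 -.046;.05 .08 .07 -.046'|sed -n 1,3p
python3 -m creep '.05 .07 .06 -.046;.04 .07 .06 -.046;.04 .07 .06 -.046;.03 .07 .06 -.046'|sed -n 1,3p
python3 - <<'E'
from h import st
from s2 import *
s,_=st();q0=np.array(s['qpos'])
for d in([-.03,0,0],[-.03,.005,0],[-.03,-.004,0],[-.025,-.002,-.015]):
  for n in(6,8,10):
    q=q0;r=[]
    for _ in range(n): q,a=wmove(q,np.array(d),0,.6);r.append(a)
    print(d,n,*rep(q),lv(q),r[0],r[-1])
E
```

```text
time_s: 30.8
position: [0.4458, -0.0744, 0.5644]
orientation: [2.778, 0.62, 2.593]
time_s: 31.3
position: [0.4737, 0.006, 0.512]
orientation: [2.997, 0.695, 2.948]
t 31.3 p [0.4737 0.006  0.512 ] q [ 0.35 -0.49 -0.32  2.02 -0.22  0.89  1.51]
[[-0.754  0.099  0.65 ]
 [ 0.148  0.989  0.02 ]
 [-0.64   0.111 -0.76 ]]
lean 40.5 azim 1.7 roll to level 1.891
[-0.03, 0, 0] 6 [0.429 0.006 0.521] z [ 0.562  0.023 -0.827] lean 34.2 az 2.3 q [ 0.12 -0.5  -0.19  1.96 -0.08  1.08  1.37] 1.887 [ 0.09  -0.012 -0.078  0.   ] [ 0.097 -0.013 -0.069  0.   ]
[-0.03, 0, 0] 8 [0.415 0.005 0.527] z [ 0.527  0.024 -0.85 ] lean 31.8 az 2.6 q [ 0.12 -0.5  -0.19  1.93 -0.08  1.15  1.38] 1.884 [ 0.09  -0.012 -0.078  0.   ] [ 0.1   -0.013 -0.065  0.   ]
[-0.03, 0, 0] 10 [0.399 0.004 0.534] z [ 0.49   0.025 -0.871] lean 29.4 az 2.9 q [ 0.13 -0.5  -0.19  1.9  -0.09  1.22  1.38] 1.881 [ 0.09  -0.012 -0.078  0.   ] [ 0.102 -0.013 -0.061  0.   ]
[-0.03, 0.005, 0] 6 [0.426 0.048 0.521] z [ 0.565  0.008 -0.825] lean 34.4 az 0.8 q [-0.1  -0.5  -0.19  1.96  0.07  1.09  1.12] 1.9 [ 0.093  0.008 -0.078  0.   ] [ 0.1    0.00
[... 914 characters left out ...]
91 -0.35  1.26  1.84] 1.841 [ 0.088 -0.028 -0.078  0.   ] [ 0.1   -0.027 -0.063  0.   ]
[-0.025, -0.002, -0.015] 6 [ 0.436 -0.011  0.42 ] z [ 0.584  0.027 -0.812] lean 35.8 az 2.6 q [ 0.2  -0.5  -0.22  2.18 -0.16  0.83  1.48] 1.883 [ 0.113 -0.024 -0.02   0.   ] [ 0.114 -0.025 -0.012  0.   ]
[-0.025, -0.002, -0.015] 8 [ 0.423 -0.02   0.385] z [ 0.561  0.032 -0.827] lean 34.2 az 3.3 q [ 0.25 -0.5  -0.23  2.24 -0.21  0.8   1.56] 1.877 [ 0.113 -0.024 -0.02   0.   ] [ 0.114 -0.025 -0.008  0.   ]
[-0.025, -0.002, -0.015] 10 [ 0.406 -0.031  0.347] z [ 0.541  0.04  -0.84 ] lean 32.9 az 4.2 q [ 0.32 -0.5  -0.24  2.31 -0.28  0.77  1.67] 1.868 [ 0.113 -0.024 -0.02   0.   ] [ 0.114 -0.025 -0.005  0.   ]
```

```bash
python3 -m creep '.095 .004 -.076 -.011;.095 .004 -.075 -.011;.096 .003 -.073 -.011;.098 .002 -.072 -.011;.099 .001 -.07 -.011;.1 0 -.068 -.011;.1 0 -.066 -.011;.102 0 -.065 -.011'|sed -n 1,3p
python3 -m creep '.103 0 -.063 -.011;.103 0 -.062 -.011;0 0 0 0'|sed -n 1,3p
cat > plan.py <<'E'
from h import st
from s2 import *
def leg(q,A,n,ro=0,w=.6,show=True):
    A=np.array(A);R_=[]
    for i in range(n):
        v=(A-fk(q,W)[0])/(n-i);v*=min(1,.055/np.linalg.norm(v));q,a=wmove(q,v,ro,w);R_.append(a.round(3))
    if show:
        print(*rep(q),lv(q));print(R_[0],R_[n//2],R_[-1])
    return q
E
python3 - <<'E'
from plan import *
s,R0=st();q0=np.array(s['qpos']);z=R0[:,2];t=np.array([.550,.3505,.050])+.0188*z
q=leg(q0,[.42,.2,.40],8);q=leg(q,t-.12*z,8);leg(q,t,6)
E
```

```text
time_s: 32.3
position: [0.4599, 0.011, 0.4842]
orientation: [3.047, 0.678, 3.002]
time_s: 32.67
position: [0.4577, 0.0245, 0.474]
orientation: [3.058, 0.674, 3.038]
t 32.675 p [0.4577 0.0245 0.474 ] q [ 0.02 -0.5  -0.2   2.09  0.01  0.87  1.3 ]
[[-0.777  0.051  0.627]
 [ 0.081  0.997  0.019]
 [-0.624  0.065 -0.779]]
lean 38.9 azim 1.7 roll to level 1.934
[0.42 0.2  0.4 ] z [ 0.627  0.019 -0.779] lean 38.9 az 1.7 q [-0.28 -0.4  -0.49  2.17  0.35  0.85  0.54] 1.934
[0.044 0.084 0.019 0.   ] [0.044 0.084 0.019 0.   ] [0.045 0.085 0.018 0.   ]
[0.486 0.349 0.129] z [ 0.627  0.019 -0.779] lean 38.9 az 1.7 q [-0.53  0.32 -0.62  2.25  1.34  0.78 -0.68] 1.934
[0.065 0.067 0.128 0.   ] [0.064 0.067 0.128 0.   ] [0.065 0.067 0.127 0.   ]
[0.562 0.351 0.035] z [ 0.627  0.019 -0.779] lean 38.9 az 1.7 q [-0.5   0.56 -0.52  2.18  1.66  0.76 -0.86] 1.934
[-0.    0.    0.08  0.  ] [-0.    0.    0.08  0.  ] [-0.    0.    0.08  0.  ]
```

Run:
```python
from plan import *
s,R0=st();q0=np.array(s['qpos']);z=R0[:,2]
for off in(-.022,-.01,0):
  print('OFF',off)
  t=np.array([.572+off,.3505,.050])+.0188*z
  q=leg(q0,[.42,.2,.40],8,-.008,show=False);q=leg(q,t-.12*z,8,show=False);q=leg(q,t,6)
  g=lambda x,y,zz:np.array([x+off,y,zz+.05])+.0188*z
  q=leg(q,g(.57,.35,.1),4,show=False)
  q=leg(q,g(.57,.15,.1),6);q=leg(q,g(.575,-.018,.05),5);qp=leg(q,g(.625,-.018,.05),8)
  q=leg(qp,g(.58,-.018,.05),6);q=leg(q,g(.58,-.2,.08),8);q=leg(q,g(.574,-.315,.017),8)
```

```text
t 32.675 p [0.4577 0.0245 0.474 ] q [ 0.02 -0.5  -0.2   2.09  0.01  0.87  1.3 ]
[[-0.777  0.051  0.627]
 [ 0.081  0.997  0.019]
 [-0.624  0.065 -0.779]]
lean 38.9 azim 1.7 roll to level 1.934
OFF -0.022
[0.562 0.351 0.035] z [ 0.627  0.019 -0.779] lean 38.9 az 1.7 q [-0.49  0.56 -0.53  2.18  1.66  0.76 -0.76] 1.998
[0.   0.   0.08 0.  ] [0.   0.   0.08 0.  ] [0.   0.   0.08 0.  ]
[0.56  0.15  0.135] z [ 0.627  0.019 -0.779] lean 38.9 az 1.7 q [ 0.11  0.22 -0.75  2.37  1.6   0.48 -0.43] 1.998
[ 0.003 -0.133 -0.003  0.   ] [ 0.003 -0.134 -0.002  0.   ] [ 0.003 -0.134 -0.002  0.   ]
[ 0.565 -0.018  0.085] z [ 0.627  0.019 -0.779] lean 38.9 az 1.7 q [ 0.5   0.3  -0.67  2.45  2.4   0.32 -0.83] 1.998
[ 0.025 -0.134  0.031  0.   ] [ 0.024 -0.134  0.031  0.   ] [ 0.024 -0.134  0.031  0.   ]
[ 0.615 -0.018  0.085] z [ 0.627  0.019 -0.779] lean 38.9 az 1.7 q [ 0.39  0.34 -0.54  2.36  2.36  0.29 -0.78] 1.998
[-0.019 -0.001  0.016  0.   ] [-0.02  -0.     0.015  0.   ] [-0.019 -0.001  0.016  0.   ]
[ 0.57  -0.018  0.085] z [ 0.627  0.019 -0.779] lean 38.9 az 1.7 q [ 0.8   0.41 -1.02  2.43  2.13  
[... 2705 characters left out ...]
01  0.016  0.   ] [-0.019 -0.001  0.015  0.   ] [-0.02  -0.     0.016  0.   ]
[ 0.592 -0.018  0.085] z [ 0.627  0.019 -0.779] lean 38.9 az 1.7 q [ 0.59  0.36 -0.78  2.39  2.24  0.35 -0.63] 1.998
[ 0.023  0.001 -0.019  0.   ] [ 0.023  0.001 -0.019  0.   ] [ 0.023  0.001 -0.018  0.   ]
[ 0.592 -0.186  0.112] z [ 0.624  0.012 -0.782] lean 38.6 az 1.1 q [ 1.24  0.47 -1.06  2.27  1.77  0.17  0.24] -1.996
[-0.008 -0.091 -0.013  0.   ] [-0.008 -0.091 -0.014  0.   ] [-0.016 -0.141 -0.025  0.   ]
[ 0.586 -0.315  0.052] z [ 0.624  0.012 -0.782] lean 38.6 az 1.1 q [ 1.41  0.71 -1.01  2.15  1.62  0.16  0.72] -1.996
[ 0.022 -0.064  0.02   0.   ] [ 0.022 -0.065  0.02   0.   ] [ 0.023 -0.064  0.021  0.   ]
```

```bash
python3 -m creep '.044 .084 .019 -.008;.044 .084 .019 -.008;.044 .084 .019 -.008;.044 .084 .019 -.008;.044 .084 .019 -.008;.044 .084 .019 -.008;.044 .084 .019 -.008;.044 .084 .019 -.008'|sed -n 1,3p
python3 - <<'E'
from plan import *
s,R0=st();q0=np.array(s['qpos']);z=R0[:,2];t=np.array([.560,.3505,.050])+.0188*z
q=leg(q0,t-.12*z,8);leg(q,t,6)
E
```

```text
time_s: 33.67
position: [0.4166, 0.1986, 0.3971]
orientation: [3.138, 0.68, -3.114]
t 33.675 p [0.4166 0.1986 0.3971] q [ 0.02 -0.46 -0.67  2.18  0.15  0.78  0.85]
[[-0.777 -0.03   0.629]
 [-0.022  1.     0.021]
 [-0.629  0.003 -0.777]]
lean 39.0 azim 1.9 roll to level 1.997
[0.496 0.348 0.129] z [ 0.629  0.021 -0.777] lean 39.0 az 1.9 q [-0.33  0.37 -0.82  2.23  1.39  0.86 -0.57] 1.997
[0.051 0.073 0.131 0.   ] [0.051 0.073 0.131 0.   ] [0.052 0.074 0.13  0.   ]
[0.572 0.351 0.035] z [ 0.629  0.021 -0.777] lean 39.0 az 1.9 q [-0.34  0.61 -0.7   2.16  1.69  0.85 -0.72] 1.997
[-0.   -0.    0.08  0.  ] [-0.   -0.    0.08  0.  ] [-0.   -0.    0.08  0.  ]
```

```bash
python3 -m creep '.051 .073 .131 0;.051 .073 .131 0;.051 .073 .131 0;.051 .073 .131 0;.051 .073 .131 0;.051 .073 .131 0;.051 .073 .131 0;.051 .073 .131 0'|sed -n 1,5p
python3 - <<'E'
from plan import *
s,R0=st();q0=np.array(s['qpos']);z=R0[:,2];t=np.array([.560,.3505,.050])+.0188*z
leg(q0,t,6)
from h import *
c=calibration('wrist');im,d=shot('wrist','w3.png')
T=regions_of('wrist','tin')
for r in T[:1]:
  P=cloud('wrist',d,cv2.dilate(r['pixels'].astype(np.uint8),np.ones((7,7)))>0);P=P[(P[:,2]>.066)&(P[:,2]<.082)]
  print(r['p'],cv2.minAreaRect(P[:,:2].astype(np.float32)*1000) if len(P) else len(P))
shot('scene','s3.png')
E
```

```text
time_s: 34.67
position: [0.4915, 0.3319, 0.1429]
orientation: [-3.134, 0.668, -3.113]
wrist_force: [0.5, -0.2, 0.5]
finger_gap: 0.997
t 34.675 p [0.4915 0.3319 0.1429] q [-0.08  0.43 -1.12  2.23  1.39  0.97 -0.52]
[[-0.785 -0.024  0.619]
 [-0.023  1.     0.01 ]
 [-0.619 -0.006 -0.785]]
lean 38.3 azim 0.9 roll to level -1.994
[0.572 0.351 0.035] z [ 0.62   0.011 -0.785] lean 38.3 az 1.0 q [-0.2   0.69 -0.88  2.14  1.69  0.97 -0.65] -1.994
[0.002 0.011 0.09  0.   ] [0.002 0.011 0.09  0.   ] [0.002 0.011 0.09  0.   ]
0.9 ((569.1608276367188, 349.5126953125), (111.8266372680664, 63.955421447753906), 0.04274214804172516)
```

View pics/s3.png

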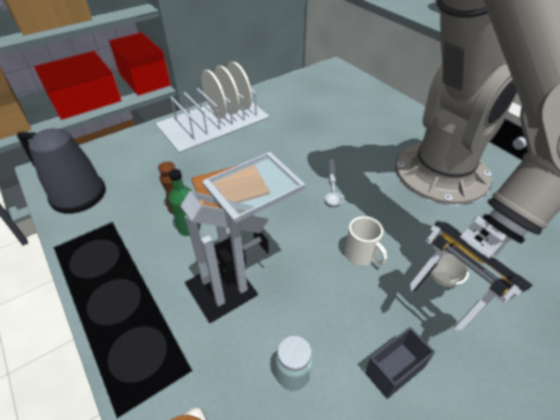

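The scene picture shows the gripper at (465,275), leaning back and open towards the tin at (400,362). The mug at (365,240) and the jar are untouched. Next: go down onto the tin and grip.

```bash
python3 -m creep '.002 .033 .08 0;.002 .033 .08 0;.002 0 .09 0;.002 0 .09 0;.002 0 .1 0;.002 0 .1 0;0 0 0 0' 1|sed -n 1,5p
python3 -c "
from h import *
st()"
```

```text
time_s: 35.7
position: [0.574, 0.3464, 0.0371]
orientation: [-3.134, 0.668, -3.118]
wrist_force: [-0.9, 0.3, 0.7]
finger_gap: 1.004
t 35.7 p [0.574  0.3464 0.0371] q [-0.16  0.71 -0.93  2.14  1.7   1.   -0.64]
[[-0.785 -0.018  0.62 ]
 [-0.018  1.     0.007]
 [-0.62  -0.006 -0.785]]
lean 38.3 azim 0.6 roll to level -1.994
```

```bash
python3 -m creep '0 .014 0 0;0 0 0 0;0 0 0 0;0 0 0 0;0 0 0 0;0 0 0 0' 0 35
python3 - <<'E'
from plan import *
s,R0=st();q=np.array(s['qpos']);p=np.array(s['position'])
# tin frame follows TCP: displacement from tin (.571,.350)
g=lambda x,y,zz:p+np.array([x-.571,y-.350,zz])
q=leg(q,g(.571,.35,.06),3);q=leg(q,g(.571,.15,.1),6);q=leg(q,g(.571,-.018,.05),5);q=leg(q,g(.623,-.018,.05),8)
E
```

```text
time_s: 36.45
position: [0.5733, 0.3505, 0.036]
orientation: [-3.134, 0.668, -3.118]
wrist_force: [-4.6, -2.5, 9.0]
finger_gap: 0.682
gripper_force: 34.9
t 36.45 p [0.5733 0.3505 0.036 ] q [-0.17  0.71 -0.93  2.14  1.7   1.01 -0.64]
[[-0.785 -0.019  0.62 ]
 [-0.019  1.     0.007]
 [-0.62  -0.006 -0.785]]
lean 38.3 azim 0.7 roll to level -1.994
[0.573 0.351 0.096] z [ 0.62   0.008 -0.785] lean 38.3 az 0.7 q [-0.11  0.6  -0.99  2.12  1.56  0.98 -0.51] -1.995
[-0.05  -0.001 -0.062  0.   ] [-0.05  -0.002 -0.062  0.   ] [-0.05  -0.001 -0.062  0.   ]
[0.573 0.15  0.136] z [ 0.62   0.008 -0.785] lean 38.3 az 0.7 q [ 0.42  0.34 -1.1   2.32  1.58  0.63 -0.33] -1.995
[-0.014 -0.133 -0.022  0.   ] [-0.014 -0.134 -0.022  0.   ] [-0.015 -0.134 -0.022  0.   ]
[ 0.573 -0.018  0.086] z [ 0.62   0.008 -0.785] lean 38.3 az 0.7 q [ 0.76  0.39 -0.98  2.42  2.09  0.42 -0.47] -1.995
[ 0.027 -0.134  0.03   0.   ] [ 0.028 -0.134  0.03   0.   ] [ 0.028 -0.135  0.03   0.   ]
[ 0.625 -0.018  0.086] z [ 0.62   0.008 -0.785] lean 38.3 az 0.7 q [ 0.71  0.46 -0.93  2.31  1.99  0.42 -0.33] -1.995
[-0.02  -0.     0.016  0.   ] [-0.02  -0.     0.016  0.   ] [-0.021 -0.001  0.016  0.   ]
```

```bash
python3 -m creep '-.05 -.001 -.062 0;-.05 -.001 -.062 0;-.05 -.001 -.062 0;-.005 -.1 -.007 0;-.005 -.1 -.007 0;-.005 -.1 -.007 0;-.005 -.1 -.007 0;-.005 -.1 -.007 0'|sed -n 1,4p
python3 -m creep '.001 -.11 .003 0;.001 -.11 .003 0;.001 -.11 .003 0;.001 -.11 .003 0;.001 -.11 .003 0;.001 -.1 .003 0;0 0 0 0'|sed -n 1,5p
python3 - <<'E'
from plan import *
s,R0=st()
from h import *
c=calibration('top');im,d=shot('top','t4.png');shot('scene','s4.png')
P=cloud('top',d,np.ones(d.shape,bool));T=P[(P[:,2]>.1)&(P[:,2]<.18)&(P[:,0]>.49)&(P[:,0]<.64)&(abs(P[:,1]-s['position'][1])<.05)]
print(T.min(0),T.max(0),len(T))
E
```

```text
time_s: 37.45
position: [0.5755, 0.2242, 0.1065]
orientation: [-3.134, 0.667, -3.118]
wrist_force: [-0.5, -0.2, -1.5]
time_s: 38.33
position: [0.5801, 0.0604, 0.1028]
orientation: [-3.133, 0.667, -3.12]
wrist_force: [0.3, 1.2, -1.1]
finger_gap: 0.682
t 38.325 p [0.5801 0.0604 0.1028] q [ 0.49  0.34 -0.92  2.39  1.86  0.47 -0.46]
[[-0.786 -0.016  0.619]
 [-0.017  1.     0.005]
 [-0.618 -0.007 -0.786]]
lean 38.2 azim 0.4 roll to level -1.993
[0.49224032 0.01781006 0.1004816 ] [0.63200172 0.10624794 0.17934702] 494
```

View pics/s4.png

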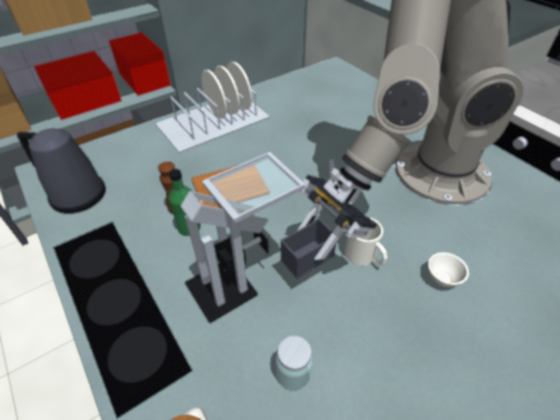

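The scene picture shows the tin at (308,252), held level in front of the plate at (257,242). The gripper is clear of the hood and of the mug at (365,240).

Run:
```python
from plan import *
s,R0=st();q=np.array(s['qpos']);q=leg(q,[.576,-.018,.086],4);q=leg(q,[.627,-.018,.086],8)
```

```text
t 38.425 p [0.5804 0.0627 0.1031] q [ 0.49  0.34 -0.92  2.39  1.86  0.47 -0.46]
[[-0.785 -0.019  0.619]
 [-0.018  1.     0.007]
 [-0.619 -0.006 -0.785]]
lean 38.2 azim 0.6 roll to level -1.994
[ 0.576 -0.018  0.086] z [ 0.619  0.007 -0.785] lean 38.3 az 0.7 q [ 0.65  0.36 -0.86  2.42  2.15  0.37 -0.56] -1.994
[ 0.015 -0.081  0.01   0.   ] [ 0.016 -0.082  0.01   0.   ] [ 0.015 -0.081  0.011  0.   ]
[ 0.627 -0.018  0.086] z [ 0.619  0.007 -0.785] lean 38.3 az 0.7 q [ 0.58  0.41 -0.79  2.32  2.06  0.36 -0.44] -1.994
[-0.02  -0.001  0.016  0.   ] [-0.02  -0.001  0.016  0.   ] [-0.02  -0.     0.015  0.   ]
```

```bash
python3 -m creep '.015 -.081 .01 0;.015 -.081 .01 0;.015 -.081 .01 0;.015 -.081 .011 0;0 0 0 0;0 0 0 0'|sed -n 1,5p
python3 -m creep '-.02 -.001 .016 0;-.02 -.001 .016 0;-.02 -.001 .016 0;-.02 -.001 .016 0;-.02 -.001 .016 0;-.02 -.001 .016 0;0 0 0 0'|sed -n 1,5p
python3 -c "
from h import *
st()"
```

```text
time_s: 39.17
position: [0.5768, -0.0174, 0.0864]
orientation: [-3.135, 0.668, -3.117]
wrist_force: [-0.2, 0.1, -1.4]
finger_gap: 0.679
time_s: 40.05
position: [0.6153, -0.0193, 0.0858]
orientation: [-3.134, 0.667, -3.118]
wrist_force: [-3.6, 1.2, -0.9]
finger_gap: 0.681
t 40.05 p [ 0.6153 -0.0193  0.0858] q [ 0.63  0.41 -0.84  2.34  2.06  0.37 -0.44]
[[-0.785 -0.019  0.619]
 [-0.018  1.     0.007]
 [-0.619 -0.006 -0.786]]
lean 38.2 azim 0.7 roll to level -1.994
```

```bash
python3 -m creep '-.018 0 .014 0;-.014 0 .011 0;0 0 0 0;0 0 0 0;0 0 0 0;0 0 0 0;0 0 0 0;0 0 0 0'|sed -n 1,5p
python3 - <<'E'
from h import *
st()
im,d=shot('top','t5.png');shot('scene','s5.png')
a=cv2.imread('pics/t5.png')[90:290,190:390];b=cv2.imread('pics/s5.png')[140:340,160:400]
cv2.imwrite('pics/c5.png',np.hstack([cv2.resize(a,(400,400)),cv2.resize(b,(400,400))]))
for r in regions_of('top','rusk1')[:4]: print('top',round(r['p'],2),np.round(r['box']),np.median(cloud('top',d,r['pixels']),0).round(3))
E
```

```text
time_s: 41.05
position: [0.6251, -0.0194, 0.0859]
orientation: [-3.134, 0.667, -3.118]
wrist_force: [-4.5, -0.6, -4.2]
finger_gap: 0.679
t 41.05 p [ 0.6251 -0.0194  0.0859] q [ 0.61  0.42 -0.82  2.32  2.04  0.37 -0.42]
[[-0.785 -0.019  0.619]
 [-0.018  1.     0.007]
 [-0.619 -0.006 -0.786]]
lean 38.2 azim 0.6 roll to level -1.994
```

View pics/c5.png

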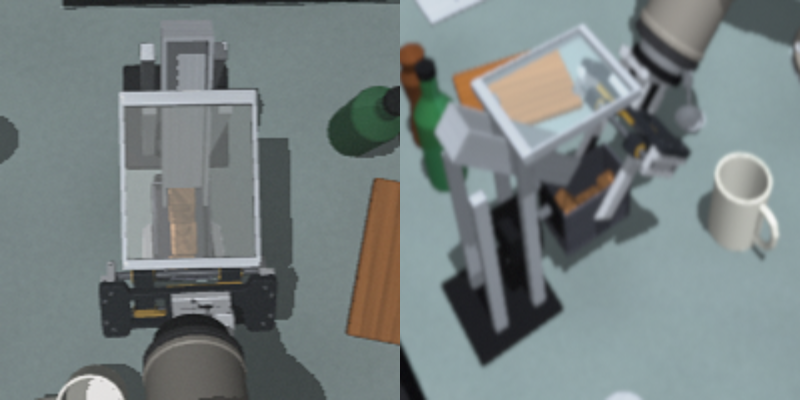

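The crop shows the chute empty and the tan rusks inside the tin, at (183,220) on the left and (583,190) on the right. I'll draw back slowly so the plate springs out, then measure.

```bash
python3 -m creep '.015 0 -.012 0;.025 0 -.02 0;.028 0 -.022 0;.028 0 -.022 0;.028 0 -.022 0;.023 0 -.018 0;0 0 0 0;0 0 0 0'|sed -n 1,5p
python3 - <<'E'
from plan import *
s,R0=st();q=np.array(s['qpos']);p=s['position']
q=leg(q,[p[0],-.10,.092],5);q=leg(q,[.577,-.22,.092],6);q=leg(q,[.5765,-.316,.075],5);q=leg(q,[.5765,-.316,.052],3)
E
```

```text
time_s: 42.2
position: [0.5787, -0.0202, 0.0862]
orientation: [-3.134, 0.668, -3.118]
wrist_force: [0.6, 0.5, -1.7]
finger_gap: 0.68
t 42.2 p [ 0.5787 -0.0202  0.0862] q [ 0.69  0.37 -0.9   2.41  2.12  0.38 -0.52]
[[-0.785 -0.019  0.619]
 [-0.018  1.     0.007]
 [-0.619 -0.006 -0.785]]
lean 38.3 azim 0.6 roll to level -1.994
[ 0.579 -0.1    0.092] z [ 0.62   0.007 -0.785] lean 38.3 az 0.7 q [ 0.85  0.36 -0.82  2.38  2.37  0.23 -0.58] -1.994
[-0.002 -0.065 -0.004  0.   ] [-0.002 -0.065 -0.004  0.   ] [-0.001 -0.065 -0.004  0.   ]
[ 0.577 -0.22   0.092] z [ 0.62   0.007 -0.785] lean 38.3 az 0.7 q [ 1.31  0.53 -1.05  2.27  1.85  0.17  0.26] -1.994
[ 0.002 -0.08  -0.001  0.   ] [ 0.002 -0.081 -0.002  0.   ] [ 0.002 -0.081 -0.001  0.   ]
[ 0.576 -0.316  0.075] z [ 0.62   0.007 -0.785] lean 38.3 az 0.7 q [ 1.45  0.66 -1.05  2.16  1.33  0.16  0.99] -1.994
[ 0.01  -0.077  0.01   0.   ] [ 0.01  -0.076  0.01   0.   ] [ 0.011 -0.076  0.009  0.   ]
[ 0.576 -0.316  0.052] z [ 0.62   0.007 -0.785] lean 38.3 az 0.7 q [ 1.43  0.7  -1.02  2.17  1.62  0.16  0.72] -1.994
[0.019 0.    0.024 0.   ] [0.019 0.    0.024 0.   ] [0.019 0.    0.024 0.   ]
```

```bash
python3 -m creep '-.003 -.05 -.003 0;-.003 -.05 -.003 0;-.002 -.05 -.003 0;-.002 -.05 -.003 0;-.002 -.05 -.003 0;-.002 -.05 -.003 0;0 -.05 0 0;0 -.05 0 0'|sed -n 1,5p
python3 - <<'E'
from plan import *
s,R0=st();q=np.array(s['qpos']);p=s['position']
q=leg(q,[.577,-.22,.092],8);q=leg(q,[.5765,-.316,.075],8)
E
```

```text
time_s: 43.2
position: [0.5802, -0.1209, 0.0923]
orientation: [-3.134, 0.667, -3.118]
wrist_force: [-1.2, 0.4, -2.3]
finger_gap: 0.682
t 43.2 p [ 0.5802 -0.1209  0.0923] q [ 0.95  0.38 -0.88  2.36  2.31  0.21 -0.47]
[[-0.785 -0.019  0.619]
 [-0.019  1.     0.007]
 [-0.619 -0.006 -0.785]]
lean 38.2 azim 0.6 roll to level -1.994
[ 0.577 -0.22   0.092] z [ 0.619  0.007 -0.785] lean 38.3 az 0.7 q [ 1.31  0.52 -1.05  2.27  1.85  0.16  0.25] -1.994
[ 0.002 -0.05  -0.001  0.   ] [ 0.003 -0.05  -0.001  0.   ] [ 0.002 -0.049 -0.002  0.   ]
[ 0.577 -0.316  0.075] z [ 0.619  0.007 -0.785] lean 38.3 az 0.7 q [ 1.45  0.66 -1.05  2.16  1.32  0.16  0.99] -1.994
[ 0.006 -0.048  0.006  0.   ] [ 0.007 -0.048  0.006  0.   ] [ 0.006 -0.048  0.007  0.   ]
```

```bash
python3 -m creep '.002 -.05 -.001 0;.002 -.05 -.001 0;.002 -.05 -.001 0;.002 -.05 -.001 0;.002 -.05 -.001 0;.002 -.05 -.001 0;.002 -.05 -.001 0;.002 -.05 -.001 0'|sed -n 1,5p
python3 - <<'E'
from plan import *
s,R0=st();q=np.array(s['qpos']);p=s['position']
q=leg(q,[.5765,-.316,.075],8);q=leg(q,[.5765,-.316,.052],5)
E
```

```text
time_s: 44.2
position: [0.5776, -0.2213, 0.092]
orientation: [-3.134, 0.668, -3.118]
wrist_force: [-0.8, -1.0, -2.6]
finger_gap: 0.682
t 44.2 p [ 0.5776 -0.2213  0.092 ] q [ 1.31  0.52 -1.05  2.27  1.85  0.16  0.25]
[[-0.785 -0.018  0.619]
 [-0.018  1.     0.007]
 [-0.619 -0.006 -0.785]]
lean 38.3 azim 0.6 roll to level -1.994
[ 0.576 -0.316  0.075] z [ 0.62   0.007 -0.785] lean 38.3 az 0.6 q [ 1.45  0.66 -1.05  2.16  1.33  0.16  0.99] -1.994
[ 0.007 -0.048  0.006  0.   ] [ 0.006 -0.047  0.006  0.   ] [ 0.007 -0.048  0.006  0.   ]
[ 0.576 -0.316  0.052] z [ 0.62   0.007 -0.785] lean 38.3 az 0.6 q [ 1.43  0.7  -1.02  2.17  1.62  0.16  0.72] -1.994
[0.011 0.    0.014 0.   ] [0.012 0.    0.014 0.   ] [0.012 0.    0.014 0.   ]
```

```bash
python3 -m creep '.007 -.048 .006 0;.007 -.048 .006 0;.006 -.048 .006 0;.006 -.048 .006 0;.006 -.048 .006 0;.006 -.048 .006 0;.007 -.048 .006 0;0 -.045 0 0'|sed -n 1,5p
python3 - <<'E'
from plan import *
s,R0=st();q=np.array(s['qpos']);p=s['position']
q=leg(q,[.5765,-.316,.053],6)
from h import *
im,d=shot('top','t6.png')
P=cloud('top',d,np.ones(d.shape,bool));B=P[(P[:,2]>.012)&(P[:,2]<.018)&(P[:,0]<.7)&(P[:,0]>.45)&(P[:,1]<-.22)&(P[:,1]>-.42)]
print(cv2.minAreaRect(B[:,:2].astype(np.float32)*1000))
E
```

```text
time_s: 45.2
position: [0.5769, -0.3167, 0.0772]
orientation: [-3.133, 0.667, -3.118]
wrist_force: [-0.9, -0.0, -2.5]
finger_gap: 0.681
t 45.2 p [ 0.5769 -0.3167  0.0772] q [ 1.47  0.67 -1.08  2.16  1.33  0.18  1.  ]
[[-0.785 -0.018  0.619]
 [-0.018  1.     0.006]
 [-0.619 -0.006 -0.786]]
lean 38.2 azim 0.6 roll to level -1.993
[ 0.576 -0.316  0.053] z [ 0.619  0.006 -0.785] lean 38.3 az 0.6 q [ 1.44  0.71 -1.04  2.17  1.6   0.18  0.74] -1.993
[0.01  0.    0.013 0.   ] [0.01  0.001 0.012 0.   ] [0.011 0.001 0.012 0.   ]
((574.6234130859375, -315.52850341796875), (149.9208984375, 198.01669311523438), 77.94976806640625)
```

```bash
python3 -m creep '.01 0 .013 0;.01 0 .013 0;.01 0 .013 0;.01 0 .013 0;.01 0 .012 0;.008 0 .01 0;.005 0 .006 0;0 0 0 0'|sed -n 1,6p
```

```text
time_s: 46.25
position: [0.5772, -0.3157, 0.0518]
orientation: [-3.134, 0.667, -3.118]
wrist_force: [-0.2, 0.4, -1.9]
finger_gap: 0.679
gripper_force: 34.9
```

```bash
python3 -m creep '.002 0 .003 0;0 0 0 0;0 0 0 0'|sed -n 1,6p; python3 -m creep '0 0 0 0;0 0 0 0;0 0 0 0;0 0 0 0;0 0 0 0' 1|sed -n 1,6p
python3 - <<'E'
from plan import *
s,R0=st();q=np.array(s['qpos']);p=np.array(s['position']);z=R0[:,2]
q=leg(q,p-.1*z,8);q=leg(q,p-.2*z,8)
E
```

```text
time_s: 46.62
position: [0.5777, -0.3157, 0.0515]
orientation: [-3.134, 0.668, -3.118]
wrist_force: [-1.1, 0.4, 5.5]
finger_gap: 0.68
gripper_force: 35.0
time_s: 47.25
position: [0.5773, -0.3157, 0.051]
orientation: [-3.134, 0.667, -3.118]
wrist_force: [-0.4, -0.1, -0.2]
finger_gap: 1.003
gripper_force: 0.0
t 47.25 p [ 0.5773 -0.3157  0.051 ] q [ 1.45  0.73 -1.06  2.17  1.61  0.2   0.74]
[[-0.785 -0.019  0.619]
 [-0.019  1.     0.007]
 [-0.619 -0.006 -0.785]]
lean 38.2 azim 0.6 roll to level -1.994
[ 0.515 -0.316  0.13 ] z [ 0.619  0.007 -0.785] lean 38.3 az 0.6 q [ 1.67  0.51 -1.17  2.22  0.37  0.17  1.93] -1.994
[ 0.   -0.   -0.05  0.  ] [ 0.   -0.   -0.05  0.  ] [ 0.    -0.001 -0.05   0.   ]
[ 0.463 -0.322  0.204] z [ 0.602  0.008 -0.799] lean 37.0 az 0.8 q [ 1.9   0.26 -1.23  2.2  -0.48  0.41  2.73] -1.999
[-0.    0.   -0.05  0.  ] [-0.    0.   -0.05  0.  ] [ 0.012  0.012 -0.073  0.   ]
```

```bash
python3 -m creep '0 0 -.03 0;0 0 -.03 0;0 0 -.03 0;0 0 -.03 0;0 0 -.03 0;0 0 -.03 0;0 0 -.03 0;0 0 -.03 0'|sed -n 1,5p; python3 -m creep '0 0 -.04 0;0 0 -.04 0;0 0 -.04 0;0 0 -.04 0;0 0 -.04 0;0 0 -.04 0;0 0 -.04 0;0 0 -.04 0'|sed -n 1,5p; python3 -m creep '0 0 0 0;0 0 0 0'|sed -n 1,5p
python3 - <<'E'
from h import *
im,d=shot('top','t7.png');shot('scene','s7.png')
P=cloud('top',d,np.ones(d.shape,bool));T=P[(P[:,2]>.083)&(P[:,2]<.098)&(P[:,0]>.50)&(P[:,0]<.66)&(abs(P[:,1]+.316)<.06)]
print(cv2.minAreaRect(T[:,:2].astype(np.float32)*1000),T[:,2].mean())
a=cv2.imread('pics/t7.png')[110:310,240:440];b=cv2.imread('pics/s7.png')[120:320,140:340]
cv2.imwrite('pics/c7.png',np.hstack([cv2.resize(a,(400,400)),cv2.resize(b,(400,400))]))
E
```

```text
time_s: 48.25
position: [0.54, -0.316, 0.0983]
orientation: [-3.134, 0.667, -3.118]
wrist_force: [0.0, 0.8, -0.4]
finger_gap: 1.001
time_s: 49.25
position: [0.4905, -0.3165, 0.1613]
orientation: [-3.134, 0.667, -3.118]
wrist_force: [-0.1, 0.2, -0.0]
finger_gap: 1.004
time_s: 49.5
position: [0.4907, -0.3167, 0.1608]
orientation: [-3.134, 0.667, -3.118]
wrist_force: [0.3, -0.4, 0.2]
finger_gap: 0.999
((574.7276611328125, -313.8034362792969), (110.10747528076172, 65.86978912353516), 0.3132888674736023) 0.08809096206858633
```

View pics/c7.png

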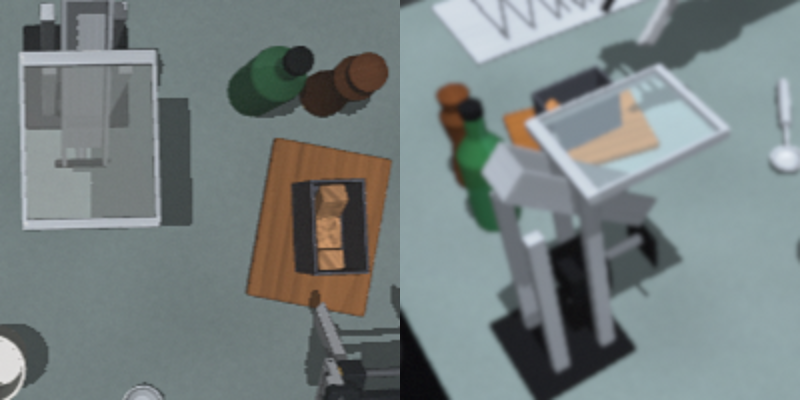

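The crop shows the tin upright in the middle of the board at (332,228), with three tan rusks in it. The chute is empty, the oil and mill are standing, and the gripper is clear. The measured tin centre is (0.575, -0.314) against the board's (0.575, -0.316).

```bash
python3 -c "
from cell import sign_off
print(sign_off())"
```

```text
the job is handed in; nothing more can be done
None
```

The tin is standing upright and released in the middle of the board, about 2 mm off centre, with all three rusks in it. I handed the job in at about 50 s of the 67 s allowed; the dispenser plate was released, and I saw no bystander shifted, though I did not re-measure them at the end.

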